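# Scrap the red blocks through the tip bucket and shelve the good ones

### The job

Sort the ground bearing blocks: set the three red scrap blocks one after another into the steel tip bucket until their weight trips it and it dumps them all into the yellow bin below (never put or handle a block in the bin by hand), then push the empty bucket back fully upright by the black bar on its counterweight arm. Lay the plain good blocks, however many there are, in a neat row on the low wooden shelf: one centred in each marked space, lying lengthwise across the row and square to it, filling from the red-striped end without leaving a space empty in between. Do not disturb the puck, wrench and brush that lie around.

Things in the scene. Friction and masses are not known exactly. Their poses are not given: they have to be found in the camera images.
- red_a: Scrap: red-painted bearing block, 50 x 34 x 34 mm, about 0.33 kg, with a dark bore mark on its two square ends. Origin at its centre; its x axis runs along the 50 mm length. It starts lying flat on the bench among the others, any way round; it may lie on any of its four long sides.
- red_b: Scrap: red-painted bearing block, 50 x 34 x 34 mm, about 0.33 kg, with a dark bore mark on its two square ends. Origin at its centre; its x axis runs along the 50 mm length. It starts lying flat on the bench among the others, any way round; it may lie on any of its four long sides.
- red_c: Scrap: red-painted bearing block, 50 x 34 x 34 mm, about 0.33 kg, with a dark bore mark on its two square ends. Origin at its centre; its x axis runs along the 50 mm length. It starts lying flat on the bench among the others, any way round; it may lie on any of its four long sides.
- plain_a: Good: plain bright-metal bearing block, 50 x 34 x 34 mm, about 0.33 kg, with a dark bore mark on its two square ends. Origin at its centre; its x axis runs along the 50 mm length. It starts lying flat on the bench among the others, any way round; it may lie on any of its four long sides. Three to five plain blocks are present; an absent one reads None.
- plain_b: Good: plain bright-metal bearing block, 50 x 34 x 34 mm, about 0.33 kg, with a dark bore mark on its two square ends. Origin at its centre; its x axis runs along the 50 mm length. It starts lying flat on the bench among the others, any way round; it may lie on any of its four long sides. Three to five plain blocks are present; an absent one reads None.
- plain_c: Good: plain bright-metal bearing block, 50 x 34 x 34 mm, about 0.33 kg, with a dark bore mark on its two square ends. Origin at its centre; its x axis runs along the 50 mm length. It starts lying flat on the bench among the others, any way round; it may lie on any of its four long sides. Three to five plain blocks are present; an absent one reads None.
- plain_d: Good: plain bright-metal bearing block, 50 x 34 x 34 mm, about 0.33 kg, with a dark bore mark on its two square ends. Origin at its centre; its x axis runs along the 50 mm length. It starts lying flat on the bench among the others, any way round; it may lie on any of its four long sides. Three to five plain blocks are present; an absent one reads None.
- plain_e: Good: plain bright-metal bearing block, 50 x 34 x 34 mm, about 0.33 kg, with a dark bore mark on its two square ends. Origin at its centre; its x axis runs along the 50 mm length. It starts lying flat on the bench among the others, any way round; it may lie on any of its four long sides. Three to five plain blocks are present; an absent one reads None.
- tipper: Fixed stand of the tip bucket with the yellow bin in it. Origin on the bench below the pivot; x points to the dumping side (towards mid-bench), y along the pivot axis, z up. Bin walls 4 mm thick, centred on x = -90 and 170 mm and y = +-132 mm, tops 66 mm above the bench. Two blue posts at x = 0, y = +-142 mm, 231 mm high.
- bucket (a joint): Tilt of the steel bucket (rad): 0 upright at its stop, 1.3 fully tipped to the stand's +x. The counterweight holds it upright with one or two blocks; the third trips it (1 to 2 s, slow at first); it dumps and stays tipped. Set blocks down mid-depth; a drop of over 20 mm may trip it early. Pushed back by the bar (about 4 N) to below 0.6, it falls upright by itself once empty.
- bucket_floor (a point): Middle of the top face of the bucket's floor, turning with it. Upright: axes as the stand's, 76 mm in +x of the pivot, 150 mm above the bench. Floor x -33 to 33 mm, y -115 to 115 mm; cheeks at the y ends 30 mm high; rear wall inner face at x = -31 mm, 41 mm high; +x side open, no lip. Three blocks fit side by side along y (say 66 mm apart), each lengthwise in x.
- pivot (a point): Centre of the bucket's pivot axis on the stand, 210 mm above the bench; axes as the stand's.
- bucket_bar (a point): Middle of the black T-bar (16 mm thick, 100 mm along the stand's y) ending the counterweight arm, 150 mm from the pivot. Upright: 97 mm in -x of the pivot, 325 mm above the bench; fully tipped: 85 mm in +x, 334 mm; highest, 360 mm, at tilt 0.7. Red disc counterweight (80 mm across) on the arm. As the bucket trips, arm and bar swing forward over it: move up out of the way.
- shelf: Low wooden shelf, 310 mm (its x) by 130 mm (its y), fixed; origin on the bench under its middle; top face 30 mm above the bench. Five outlined spaces lie in a row along x; a red stripe marks its -x end.
- space0 (a point): Centre, on the shelf's top face, of marked space 0 (next to the red stripe); outline 41 mm along the shelf's x, 60 mm along its y; neighbours 44 mm apart. A block lies in it lengthwise along the shelf's y. Axes as the shelf's.
- space1 (a point): Centre, on the shelf's top face, of marked space 1 (number 1 counted from the one by the red stripe, which is 0); outline 41 mm along the shelf's x, 60 mm along its y; neighbours 44 mm apart. A block lies in it lengthwise along the shelf's y. Axes as the shelf's.
- space2 (a point): Centre, on the shelf's top face, of marked space 2 (number 2 counted from the one by the red stripe, which is 0); outline 41 mm along the shelf's x, 60 mm along its y; neighbours 44 mm apart. A block lies in it lengthwise along the shelf's y. Axes as the shelf's.
- space3 (a point): Centre, on the shelf's top face, of marked space 3 (number 3 counted from the one by the red stripe, which is 0); outline 41 mm along the shelf's x, 60 mm along its y; neighbours 44 mm apart. A block lies in it lengthwise along the shelf's y. Axes as the shelf's.
- space4 (a point): Centre, on the shelf's top face, of marked space 4 (number 4 counted from the one by the red stripe, which is 0); outline 41 mm along the shelf's x, 60 mm along its y; neighbours 44 mm apart. A block lies in it lengthwise along the shelf's y. Axes as the shelf's.
- puck: Rubber and brass puck, 44 mm across, 26 mm high, among the blocks; origin under its centre. A bystander: leave alone.
- brush: Hand brush lying flat, about 40 mm high at most. A bystander: leave alone.
- wrench: Wrench lying flat beyond the blocks, about 10 mm thick. A bystander: leave alone.
Things that resemble listed ones, but are neither listed nor needed, are in the scene too. Leave any orange look-alike of the red_b alone. What is shaped like the plain_a but orange is not meant.

How it is judged:
On the way, in this order (a step that is already met when the one before it is completed fails the run):
1. two red blocks lie in the upright bucket (value of joint bucket below 0.06 rad and (((x of red_a in the frame of bucket_floor between -0.04 and 0.045 m and y of red_a in the frame of bucket_floor between -0.117 and 0.117 m and z of red_a in the frame of bucket_floor between 0.005 and 0.09 m) and (x of red_b in the frame of bucket_floor between -0.04 and 0.045 m and y of red_b in the frame of bucket_floor between -0.117 and 0.117 m and z of red_b in the frame of bucket_floor between 0.005 and 0.09 m)) or ((x of red_a in the frame of bucket_floor between -0.04 and 0.045 m and y of red_a in the frame of bucket_floor between -0.117 and 0.117 m and z of red_a in the frame of bucket_floor between 0.005 and 0.09 m) and (x of red_c in the frame of bucket_floor between -0.04 and 0.045 m and y of red_c in the frame of bucket_floor between -0.117 and 0.117 m and z of red_c in the frame of bucket_floor between 0.005 and 0.09 m)) or ((x of red_b in the frame of bucket_floor between -0.04 and 0.045 m and y of red_b in the frame of bucket_floor between -0.117 and 0.117 m and z of red_b in the frame of bucket_floor between 0.005 and 0.09 m) and (x of red_c in the frame of bucket_floor between -0.04 and 0.045 m and y of red_c in the frame of bucket_floor between -0.117 and 0.117 m and z of red_c in the frame of bucket_floor between 0.005 and 0.09 m)))), for 0.2 s.
2. the bucket has tripped and all three red blocks are in the bin (value of joint bucket above 1.1 rad and x of red_a in the frame of tipper between -0.09 and 0.17 m and y of red_a in the frame of tipper between -0.132 and 0.132 m and height (world z) of each of red_a, red_b, red_c below 0.07 m and x of red_b in the frame of tipper between -0.09 and 0.17 m and y of red_b in the frame of tipper between -0.132 and 0.132 m and x of red_c in the frame of tipper between -0.09 and 0.17 m and y of red_c in the frame of tipper between -0.132 and 0.132 m), for 0.2 s.
3. the bucket is back upright (value of joint bucket below 0.06 rad), for 0.3 s.
At the end, for the whole second after the job is handed in: Bucket upright (tilt under 0.06 rad); the three red blocks in the bin; every plain block within 9 mm of the centre of a marked space and within 0.14 rad of square across the row; used spaces run from the red-striped end without a gap; blocks at rest (value of joint bucket below 0.06 rad and x of red_a in the frame of tipper between -0.09 and 0.17 m and y of red_a in the frame of tipper between -0.132 and 0.132 m and height (world z) of each of red_a, red_b, red_c below 0.07 m and x of red_b in the frame of tipper between -0.09 and 0.17 m and y of red_b in the frame of tipper between -0.132 and 0.132 m and x of red_c in the frame of tipper between -0.09 and 0.17 m and y of red_c in the frame of tipper between -0.132 and 0.132 m and ((horizontal distance between plain_a and space0 below 0.009 m and angle between the x axis of plain_a and the y axis of shelf, either way round below 0.14 rad and z of plain_a in the frame of shelf between 0.042 and 0.052 m) or (horizontal distance between plain_a and space1 below 0.009 m and angle between the x axis of plain_a and the y axis of shelf, either way round below 0.14 rad and z of plain_a in the frame of shelf between 0.042 and 0.052 m) or (horizontal distance between plain_a and space2 below 0.009 m and angle between the x axis of plain_a and the y axis of shelf, either way round below 0.14 rad and z of plain_a in the frame of shelf between 0.042 and 0.052 m) or (horizontal distance between plain_a and space3 below 0.009 m and angle between the x axis of plain_a and the y axis of shelf, either way round below 0.14 rad and z of plain_a in the frame of shelf between 0.042 and 0.052 m) or (horizontal distance between plain_a and space4 below 0.009 m and angle between the x axis of plain_a and the y axis of shelf, either way round below 0.14 rad and z of plain_a in the frame of shelf between 0.042 and 0.052 m)) and ((horizontal distance between plain_b and space0 below 0.009 m and angle between the x axis of plain_b and the y axis of shelf, either way round below 0.14 rad and z of plain_b in the frame of shelf between 0.042 and 0.052 m) or (horizontal distance between plain_b and space1 below 0.009 m and angle between the x axis of plain_b and the y axis of shelf, either way round below 0.14 rad and z of plain_b in the frame of shelf between 0.042 and 0.052 m) or (horizontal distance between plain_b and space2 below 0.009 m and angle between the x axis of plain_b and the y axis of shelf, either way round below 0.14 rad and z of plain_b in the frame of shelf between 0.042 and 0.052 m) or (horizontal distance between plain_b and space3 below 0.009 m and angle between the x axis of plain_b and the y axis of shelf, either way round below 0.14 rad and z of plain_b in the frame of shelf between 0.042 and 0.052 m) or (horizontal distance between plain_b and space4 below 0.009 m and angle between the x axis of plain_b and the y axis of shelf, either way round below 0.14 rad and z of plain_b in the frame of shelf between 0.042 and 0.052 m)) and ((horizontal distance between plain_c and space0 below 0.009 m and angle between the x axis of plain_c and the y axis of shelf, either way round below 0.14 rad and z of plain_c in the frame of shelf between 0.042 and 0.052 m) or (horizontal distance between plain_c and space1 below 0.009 m and angle between the x axis of plain_c and the y axis of shelf, either way round below 0.14 rad and z of plain_c in the frame of shelf between 0.042 and 0.052 m) or (horizontal distance between plain_c and space2 below 0.009 m and angle between the x axis of plain_c and the y axis of shelf, either way round below 0.14 rad and z of plain_c in the frame of shelf between 0.042 and 0.052 m) or (horizontal distance between plain_c and space3 below 0.009 m and angle between the x axis of plain_c and the y axis of shelf, either way round below 0.14 rad and z of plain_c in the frame of shelf between 0.042 and 0.052 m) or (horizontal distance between plain_c and space4 below 0.009 m and angle between the x axis of plain_c and the y axis of shelf, either way round below 0.14 rad and z of plain_c in the frame of shelf between 0.042 and 0.052 m)) and ((horizontal distance between plain_d and space0 below 0.009 m and angle between the x axis of plain_d and the y axis of shelf, either way round below 0.14 rad and z of plain_d in the frame of shelf between 0.042 and 0.052 m) or (horizontal distance between plain_d and space1 below 0.009 m and angle between the x axis of plain_d and the y axis of shelf, either way round below 0.14 rad and z of plain_d in the frame of shelf between 0.042 and 0.052 m) or (horizontal distance between plain_d and space2 below 0.009 m and angle between the x axis of plain_d and the y axis of shelf, either way round below 0.14 rad and z of plain_d in the frame of shelf between 0.042 and 0.052 m) or (horizontal distance between plain_d and space3 below 0.009 m and angle between the x axis of plain_d and the y axis of shelf, either way round below 0.14 rad and z of plain_d in the frame of shelf between 0.042 and 0.052 m) or (horizontal distance between plain_d and space4 below 0.009 m and angle between the x axis of plain_d and the y axis of shelf, either way round below 0.14 rad and z of plain_d in the frame of shelf between 0.042 and 0.052 m)) and ((horizontal distance between plain_e and space0 below 0.009 m and angle between the x axis of plain_e and the y axis of shelf, either way round below 0.14 rad and z of plain_e in the frame of shelf between 0.042 and 0.052 m) or (horizontal distance between plain_e and space1 below 0.009 m and angle between the x axis of plain_e and the y axis of shelf, either way round below 0.14 rad and z of plain_e in the frame of shelf between 0.042 and 0.052 m) or (horizontal distance between plain_e and space2 below 0.009 m and angle between the x axis of plain_e and the y axis of shelf, either way round below 0.14 rad and z of plain_e in the frame of shelf between 0.042 and 0.052 m) or (horizontal distance between plain_e and space3 below 0.009 m and angle between the x axis of plain_e and the y axis of shelf, either way round below 0.14 rad and z of plain_e in the frame of shelf between 0.042 and 0.052 m) or (horizontal distance between plain_e and space4 below 0.009 m and angle between the x axis of plain_e and the y axis of shelf, either way round below 0.14 rad and z of plain_e in the frame of shelf between 0.042 and 0.052 m)) and (not (horizontal distance between any of plain_a, plain_b, plain_c, plain_d, plain_e and space1 below 0.02 m) or horizontal distance between any of plain_a, plain_b, plain_c, plain_d, plain_e and space0 below 0.02 m) and (not (horizontal distance between any of plain_a, plain_b, plain_c, plain_d, plain_e and space2 below 0.02 m) or horizontal distance between any of plain_a, plain_b, plain_c, plain_d, plain_e and space1 below 0.02 m) and (not (horizontal distance between any of plain_a, plain_b, plain_c, plain_d, plain_e and space3 below 0.02 m) or horizontal distance between any of plain_a, plain_b, plain_c, plain_d, plain_e and space2 below 0.02 m) and (not (horizontal distance between any of plain_a, plain_b, plain_c, plain_d, plain_e and space4 below 0.02 m) or horizontal distance between any of plain_a, plain_b, plain_c, plain_d, plain_e and space3 below 0.02 m) and linear speed of each of red_a, red_b, red_c, plain_a, plain_b, plain_c, plain_d, plain_e below 0.03 m/s); the robot touches nothing.
It fails at once if a red block is held or pushed by the fingers down in the bin (((x of red_a in the frame of tipper between -0.09 and 0.17 m and y of red_a in the frame of tipper between -0.132 and 0.132 m and height (world z) of red_a below 0.07 m) and height (world z) of red_a below 0.05 m and contact force between the fingers and red_a above 1 N) or ((x of red_b in the frame of tipper between -0.09 and 0.17 m and y of red_b in the frame of tipper between -0.132 and 0.132 m and height (world z) of red_b below 0.07 m) and height (world z) of red_b below 0.05 m and contact force between the fingers and red_b above 1 N) or ((x of red_c in the frame of tipper between -0.09 and 0.17 m and y of red_c in the frame of tipper between -0.132 and 0.132 m and height (world z) of red_c below 0.07 m) and height (world z) of red_c below 0.05 m and contact force between the fingers and red_c above 1 N)).
It fails at once if a bystander is moved by more than 3 cm (distance of any of puck, brush, wrench from where it was at the start of the episode above 0.03 m).
Of plain_a, plain_b, plain_c, plain_d, plain_e only 3 to 5 are there at a start; the rules pass over those that are not, and their reading is None.
At some moment in a run one of plain_a, plain_b, plain_c, plain_d, plain_e may be knocked a few centimetres aside while the robot is not near it.
Once in a run the grip may slacken for a moment while it holds something.
It also fails if it takes over 210 s, if anything falls off the work surface, if the arm or the gripper's body presses on something with over 40 N, if the wrist force passes 120 N, or if a joint passes its speed limit or range.

### The arm

A 6-joint arm with a two-finger parallel gripper is mounted at the origin on the work surface. World frame = base frame: x ahead of the robot, y to its left, z up, the work surface at z = 0. Lengths are in m, angles in rad, forces in N, time in s.
With the tool pointing down it reaches from about 0.35 to 0.875 m from the base axis. Payload 15.5 kg.
Tool frame: the origin (TCP) lies on the centre line of the jaws, within the pads' length; the fingertips stand 22 mm ahead of it and the grasp point (between the pads) lies 3 mm ahead of it; y points along the fingers, x is the direction in which the jaws open and shut, and the axes are right-handed (so a half turn about y gives the same grasp; the last joint's range is limited). The gripper opens to 85 mm and grips with 20 to 120 N. Pads are 22 mm wide; open, the fingers measure 114 mm over their backs; the gripper's body (76 mm by 85 mm) begins 54 mm behind the grasp point. The pads swing forward as they close: fully open they stand 13 mm farther back than shut.
Start: joints at [-1.3, 0.494, 1.345, -0, 1.302, -0.096], TCP at [0.224, -0.583, 0.253] pointing down, gripper open.
Joint ranges: [-2.91, 2.91], [-0.82, 2.16], [0.22, 2.67], [-1.22, 4.37], [0.12, 2.79], [-3.08, 3.08]. Speed limits (rad/s): [1.89, 1.89, 2.57, 3.01, 3.01, 3.01].

### API

Orientations are given as a 3x3 rotation matrix whose columns are the frame's x, y, z axes.
In Python, from station import env, grab_frame, order gives the robot as it stands.
- The arm moves only by the shell command python3 -m inch 'ROWS' [FORCE]. ROWS is JSON, a list that holds one entry, the list of rows, each a list of 7 numbers: the shift along the world's x, y, z as a fraction of full scale, then the turn, a rotation vector about the world's x, y, z as a fraction of full scale, then the closure in counts, from 0 (fully open) to 255 (shut). A call has 1 to 10 rows; each row is the pose to reach, as a shift and turn from the pose commanded when the call began; what a row does not reach only later rows make up. Full scale, the value 1, is 60 cm for a shift and 0.5 rad for a turn. A row lasts 1/8 s, in which the tool goes at most 62.5 mm and 10.7 degrees, less where a joint would pass 70% of its speed; a pose out of reach is approached as far as the arm can. A call with a number of a shift or a turn outside -1 to 1 is refused whole. A call with a gripper value outside its range is refused whole. The fingers move at their own pace and stop on an object; FORCE is the grip in N (left out, the last holds). Time passes only in rows, so rows that repeat a pose let the fingers close. It gives the time, the measured TCP pose, the force and the opening at its end, in the units of the state.
- env.observe(): the state, without advancing time (a new reading comes with each control period).
- grab_frame(name): name is "scene" or "top" or "wrist"; returns a dict with "img" (384x512x3 uint8, red, green, blue), "fx", "fy", "cx", "cy" (pixels), "T" (4x4, takes a point from camera to world coordinates). Camera axes: x right, y down, z forward; pixel columns grow to the right and rows downward; lengths in m; the calibration is good to about 2 mm. The wrist camera is an equidistant fisheye: a pixel r from the principal point sees the ray r / f radians off the axis. A picture is of the moment at which its call begins. There is no depth.
- order.sign_off(): hands the job in, once; it reports no verdict.
The state is a dict: "time": time; "q": joint angles; "joint_velocities": joint speeds; "joint_efforts": joint torques, N m; "tool_pos": TCP position; "tcp_rot": TCP orientation; "wrist_force": force on the tool from outside, world axes, zero at the start; "moment": the same for the moment, N m; "width": opening from 0.0 (shut) to 1.0 (fully open).
Only numpy, scipy, OpenCV 4.12 (cv2) and the standard library are available. Lean on these libraries where they do the work, as an engineer would, in place of code of your own. Each camera call takes 0.05 s, during which the arm holds its last target. There are 200 camera calls.

## Working session

There is one attempt and no reset: what is moved stays moved. The work goes in short steps, Python scripts to look and compute and a shell command to move; the robot and the scene stay as the last step left them, time stands still between calls to the robot, and variables do not carry over. Pictures are saved under pics/ and viewed, and the job is handed in when it is done.

```bash
ls; mkdir -p pics; python3 - <<'E'
from station import env, grab_frame, order
import cv2
s=env.observe(); print(s)
for n in ("scene","top","wrist"):
    f=grab_frame(n); cv2.imwrite(f"pics/{n}0.png",f["img"][:,:,::-1]); print(n,f["fx"],f["fy"],f["cx"],f["cy"]); print(f["T"].round(3))
E
```

```text
pics
{'time': 0.0, 'q': array([-1.29947680e+00,  4.94228849e-01,  1.34614838e+00,  8.91862344e-06,
        1.30251527e+00, -9.54811547e-02]), 'joint_velocities': array([-5.40604096e-04, -6.64925115e-04,  7.51260027e-05,  1.59944596e-03,
        1.74237875e-04, -3.44230836e-04]), 'joint_efforts': array([ 1.22006317e-03, -8.82145786e+01, -3.83865881e+01,  1.52745479e-04,
        1.02630511e-02, -3.55579630e-05]), 'tool_pos': array([ 0.22406735, -0.58308261,  0.252666  ]), 'tcp_rot': array([[ 3.58628339e-01, -3.40077516e-04,  9.33480369e-01],
       [-9.33479535e-01,  1.25459983e-03,  3.58628476e-01],
       [-1.29310579e-03, -9.99999155e-01,  1.32479651e-04]]), 'wrist_force': array([ 0.8190638 , -0.29370481,  0.06841416]), 'moment': array([-0.02595547, -0.0125113 , -0.04630634]), 'width': 1.0052189304231436}
scene 364.1833429313218 364.1833429313218 257.8463459478747 189.33563562006066
[[-0.07   0.749 -0.659  1.157]
 [ 0.997  0.058 -0.04   0.048]
 [ 0.008 -0.66  -0.751  0.919]
 [ 0.     0.     0.     1.   ]]
top 431.1443031733143 431.1443031733143 259.04178552995523 195.3459992358241
[[-0.01  -0.987  0.159  0.318]
 [-1.     0.011  0.003  0.011]
 [-0.005 -0.159 -0.987  1.451]
 [ 0.     0.     0.     1.   ]]
wrist 297.3186396354542 297.3186396354542 250.19932981057212 192.3089942466692
[[ 0.359 -0.902 -0.241  0.284]
 [-0.933 -0.347 -0.091 -0.56 ]
 [-0.001  0.257 -0.966  0.372]
 [ 0.     0.     0.     1.   ]]
```

View pics/scene0.png

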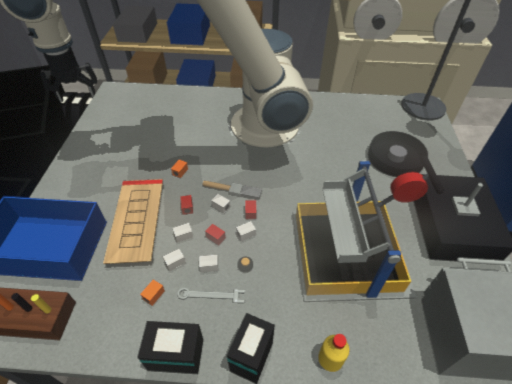

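View pics/top0.png

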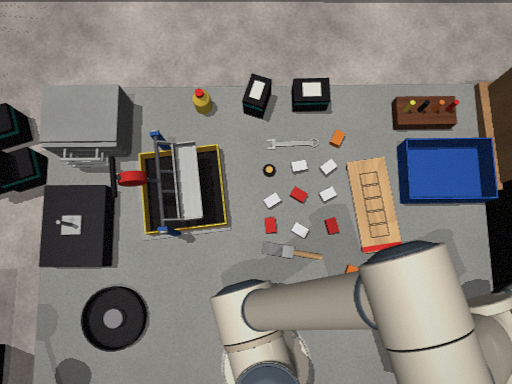

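View pics/wrist0.png

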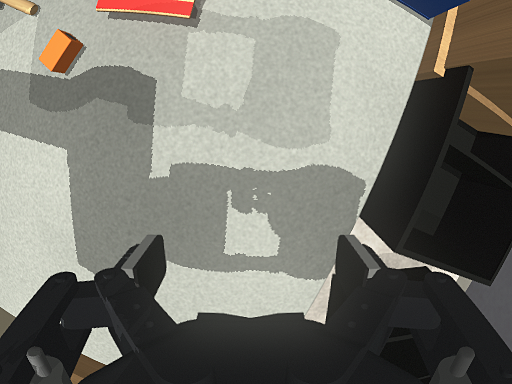

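```bash
cat > h.py <<'E'
import numpy as np, cv2
from station import env, grab_frame, order
def rays(f,uv,name):
    uv=np.atleast_2d(np.asarray(uv,float)); a=(uv[:,0]-f["cx"])/f["fx"]; b=(uv[:,1]-f["cy"])/f["fy"]
    if name=="wrist":
        th=np.hypot(a,b); k=np.where(th>1e-9,np.sin(th)/np.maximum(th,1e-9),1)
        d=np.stack([a*k,b*k,np.cos(th)],1)
    else: d=np.stack([a,b,np.ones_like(a)],1)
    return f["T"][:3,3], d@f["T"][:3,:3].T
def plane(f,uv,name,z):
    o,d=rays(f,uv,name); t=(z-o[2])/d[:,2]; return (o+d*t[:,None])[:,:2]
def proj(f,P,name):
    P=np.atleast_2d(P); c=(P-f["T"][:3,3])@f["T"][:3,:3]
    if name=="wrist":
        r=np.hypot(c[:,0],c[:,1]); th=np.arctan2(r,c[:,2]); k=th/np.maximum(r,1e-9); return np.stack([f["cx"]+f["fx"]*c[:,0]*k,f["cy"]+f["fy"]*c[:,1]*k],1)
    return np.stack([f["cx"]+f["fx"]*c[:,0]/c[:,2],f["cy"]+f["fy"]*c[:,1]/c[:,2]],1)
def masks(img):
    h=cv2.cvtColor(img,cv2.COLOR_RGB2HSV); H,S,V=[h[...,i].astype(int) for i in range(3)]
    red=((H<6)|(H>172))&(S>130)&(V>80)
    org=(H>=6)&(H<16)&(S>150)&(V>120)
    yel=(H>=18)&(H<30)&(S>140)&(V>110)
    blu=(H>105)&(H<120)&(S>120)&(V>60)
    white=(S<30)&(V>205)
    return {k:v.astype(np.uint8) for k,v in dict(red=red,org=org,yel=yel,blu=blu,white=white).items()}
def shot(name,save=None,scale=1,crop=None):
    f=grab_frame(name); im=f["img"]
    if save:
        o=im
        if crop: o=o[crop[1]:crop[3],crop[0]:crop[2]]
        cv2.imwrite("pics/"+save+".png",cv2.resize(o[:,:,::-1],None,fx=scale,fy=scale,interpolation=cv2.INTER_CUBIC))
    return f
def st():
    s=env.observe(); y=np.degrees(np.arctan2(s["tcp_rot"][1,0],s["tcp_rot"][0,0]))
    print("t",round(s["time"],2),"p",s["tool_pos"].round(4),"xyaw",y.round(2),"down",s["tcp_rot"][:,1].round(3),"F",s["wrist_force"].round(1),"w",round(s["width"],3),"q",s["q"].round(2)); return s
E
python3 - <<'E'
from h import *
f=shot("top","top1",3,(230,120,430,290))
m=masks(f["img"])
for k in ("red","org","white","yel","blu"):
    n,l,s,c=cv2.connectedComponentsWithStats(m[k])
    for i in range(1,n):
        if s[i,4]>40:
            print(k,c[i].round(1),s[i,4],plane(f,c[i],"top",0.034)[0].round(3))
E
```

```text
red [198.5  92.1] 52 [0.912 0.222]
red [131.5 175.9] 259 [0.617 0.443]
red [298.5 194.1] 151 [ 0.549 -0.116]
red [270.1 224.8] 155 [ 0.448 -0.02 ]
red [331.6 225.3] 158 [ 0.444 -0.222]
red [379.4 246.7] 185 [ 0.373 -0.375]
org [337.4 137.3] 133 [ 0.744 -0.253]
org [351.3 268.6] 64 [ 0.303 -0.281]
white [256.5  89.6] 155 [0.918 0.021]
white [311.4  88.9] 213 [ 0.918 -0.17 ]
white [328.2 166.1] 119 [ 0.644 -0.218]
white [298.9 165.2] 123 [ 0.648 -0.12 ]
white [327.7 193.3] 122 [ 0.551 -0.213]
white [271.7 199.7] 124 [ 0.531 -0.026]
white [299.5 229.3] 126 [ 0.432 -0.116]
white [423.3 299.7] 2551 [ 0.203 -0.506]
white [239.9 316.3] 616 [0.157 0.081]
white [493.1 308.1] 87 [ 0.174 -0.726]
white [439.5 354.3] 203 [ 0.036 -0.545]
white [253.3 355. ] 251 [0.039 0.039]
white [228.  372.2] 137 [-0.012  0.118]
yel [201.3  99.6] 169 [0.884 0.212]
yel [213.5 192.7] 292 [0.557 0.167]
yel [142.8 157.7] 44 [0.68  0.407]
yel [146.1 215.8] 81 [0.482 0.39 ]
blu [444.6 171.4] 4147 [ 0.621 -0.607]
blu [402.6 180.3] 114 [ 0.592 -0.465]
blu [162.  227.9] 41 [0.442 0.336]
```

View pics/top1.png

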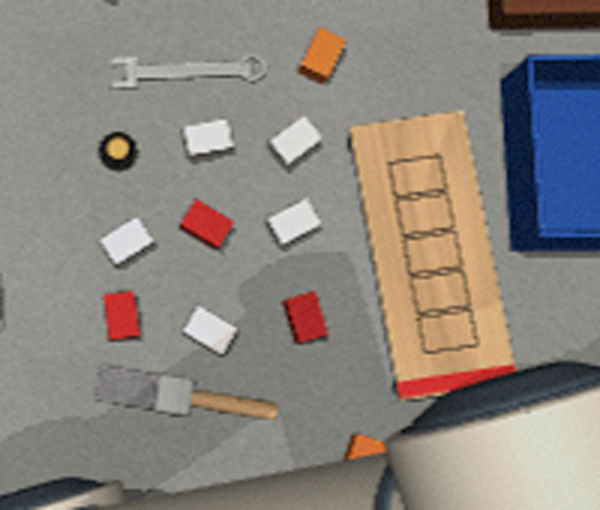

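```bash
python3 -m inch '[[[0.49,0.67,0.12,0,0,0,0],[0.49,0.67,0.12,0,0,0,0],[0.49,0.67,0.12,0,0,0,0],[0.49,0.67,0.12,0,0,0,0],[0.49,0.67,0.12,0,0,0,0],[0.49,0.67,0.12,0,0,0,0],[0.49,0.67,0.12,0,0,0,0],[0.49,0.67,0.12,0,0,0,0],[0.49,0.67,0.12,0,0,0,0],[0.49,0.67,0.12,0,0,0,0]]]' 40
python3 - <<'E'
from h import *
st(); f=shot("wrist","w1",1.5)
E
```

```text
time: 1.45
tool_pos: [0.518, -0.1813, 0.325]
tcp_rot: [[0.36, -0.001, 0.933], [-0.933, -0.0, 0.36], [-0.0, -1.0, -0.0]]
wrist_force: [0.8, -0.0, -0.2]
width: 0.997
t 1.45 p [ 0.518  -0.1813  0.325 ] xyaw -68.93 down [-0.001 -0.    -1.   ] F [ 0.8 -0.  -0.2] w 0.997 q [-0.45  0.32  1.43 -0.    1.39  0.76]
```

View pics/w1.png

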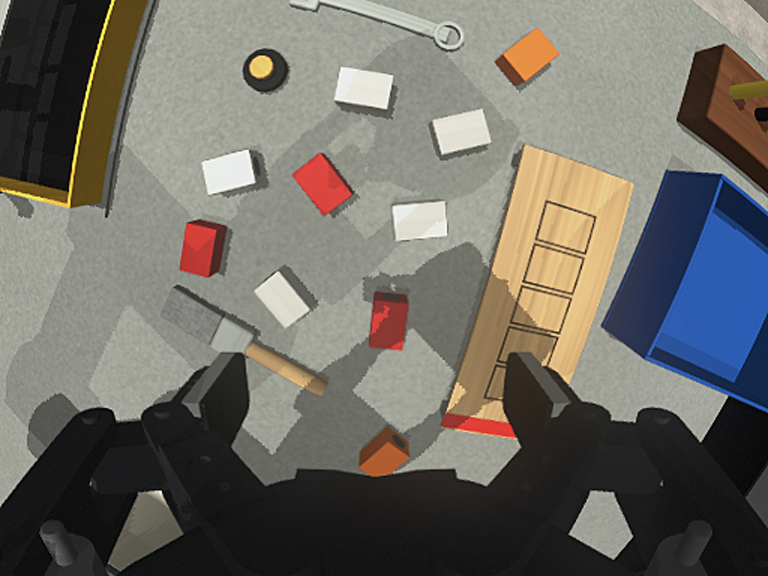

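```bash
python3 - <<'E'
from h import *
f=shot("wrist","w2",3,(100,20,356,220))
h=cv2.cvtColor(f["img"],cv2.COLOR_RGB2HSV)
def p(u,v): print((u,v),h[int(v/1.5),int(u/1.5)])
for q in [(365,88),(390,100),(230,172),(258,165),(280,298),(420,220),(420,238),(462,130),(462,150),(120,340),(400,380),(330,240),(205,240),(188,258),(320,180),(385,300),(385,340),(380,360)]: p(*q)
E
```

```text
(365, 88) [ 25  12 231]
(390, 100) [40 17 92]
(230, 172) [ 48   5 237]
(258, 165) [24 18 69]
(280, 298) [ 25  21 220]
(420, 220) [ 24  17 224]
(420, 238) [ 25  17 193]
(462, 130) [ 25  15 225]
(462, 150) [40 17 90]
(120, 340) [ 41  17 168]
(400, 380) [ 35  17 167]
(330, 240) [ 36  18 139]
(205, 240) [  1 186 214]
(188, 258) [  2 186 185]
(320, 180) [  1 182 221]
(385, 300) [  2 142 111]
(385, 340) [  2 163 138]
(380, 360) [ 36  15 166]
```

View pics/w2.png

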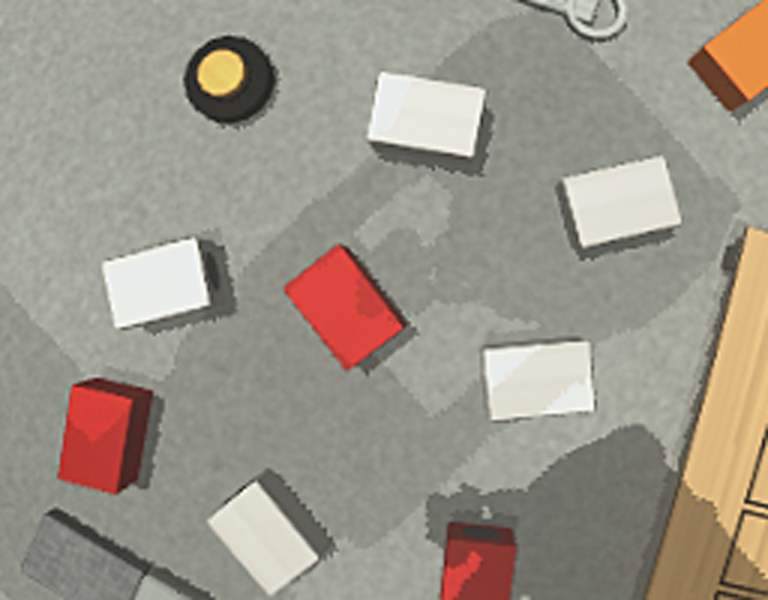

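```bash
cat >> h.py <<'E'
def find(f,name="wrist",ztop=0.034,kinds=("red","white"),amin=300):
    m=masks(f["img"]); V=f["img"].max(2); out=[]
    m["white"]=((V>195)&((f["img"].max(2).astype(int)-f["img"].min(2))<30)).astype(np.uint8)
    o=f["T"][:3,3][:2]
    for k in kinds:
        mm=cv2.morphologyEx(m[k],cv2.MORPH_OPEN,np.ones((3,3),np.uint8))
        n,l,s,c=cv2.connectedComponentsWithStats(mm)
        for i in range(1,n):
            if s[i,4]<amin: continue
            cs,_=cv2.findContours((l==i).astype(np.uint8),cv2.RETR_EXTERNAL,cv2.CHAIN_APPROX_NONE)
            P=plane(f,cs[0][:,0,:],name,ztop)*1000
            (cx,cy),(w,h),a=cv2.minAreaRect(P.astype(np.float32))
            if min(w,h)<25 or max(w,h)>95: continue
            t=np.radians(a); 
            if w<h: t+=np.pi/2; w,h=h,w
            ex=np.array([np.cos(t),np.sin(t)]); ey=np.array([-ex[1],ex[0]])
            cen=np.zeros(2)
            for e,L in ((ex,50),(ey,34)):
                pr=P@e; lo,hi=pr.min(),pr.max(); q=o@e*1000
                if hi-lo<L+4: v=(lo+hi)/2
                elif abs(hi-q)>abs(lo-q) : v=hi-L/2
                else: v=lo+L/2
                cen+=v*e
            yaw=np.degrees(t); yaw=(yaw+90)%180-90
            out.append((k,c[i].round(0),cen.round(1),round(float(yaw),1),round(w,1),round(h,1)))
    return out
E
python3 - <<'E'
from h import *
f=shot("wrist"); r=find(f)
for x in r: print(*x)
im=f["img"].copy()
for k,uv,c,y,w,h in r:
    t=np.radians(y);e=np.array([np.cos(t),np.sin(t)]);n=np.array([-e[1],e[0]])
    Q=[np.r_[c+a*25*e+b*17*n,34]/1000 for a,b in((1,1),(1,-1),(-1,-1),(-1,1))]
    cv2.polylines(im,[proj(f,np.array(Q),"wrist").round().astype(int)],True,(0,255,0),1)
cv2.imwrite("pics/w3.png",cv2.resize(im[20:320,80:440,::-1],None,fx=2,fy=2))
# scene: shelf & tipper in top
t=shot("top","top2",4,(130,120,240,250)); shot("top","top3",4,(340,145,420,260))
E
```

```text
red [214. 122.] [ 551.3 -115.3] 58.2 49.3 34.4
red [132. 164.] [450.5 -20. ] 6.3 54.6 36.6
red [258. 215.] [ 446.3 -221.2] 14.8 49.3 33.0
white [241.  57.] [ 648.7 -118.4] -79.7 48.6 32.7
white [307.  86.] [ 644.3 -216.8] -53.6 48.7 32.6
white [151. 114.] [532.2 -25.2] -57.9 49.3 33.1
white [279. 146.] [ 551.7 -211.9] -63.0 48.6 32.4
white [187. 199.] [ 432.2 -115.3] 58.5 48.9 32.0
```

View pics/w3.png

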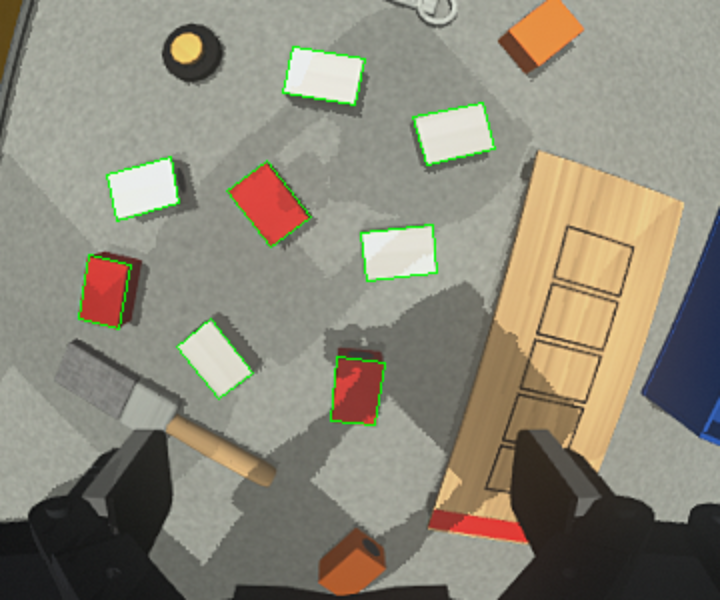

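View pics/top2.png

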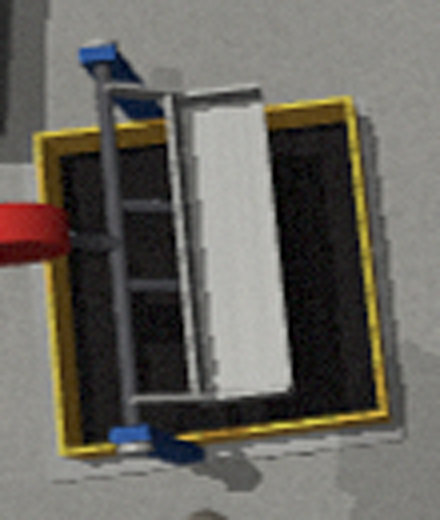

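View pics/top3.png

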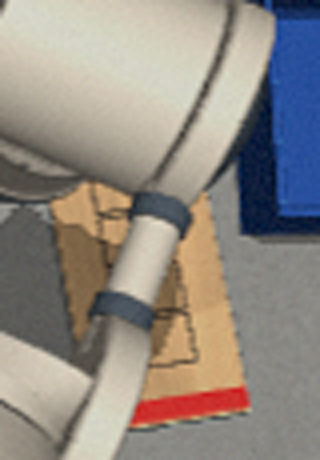

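```bash
cat >> h.py <<'E'
def fit(A,B):
    A=np.array(A,float);B=np.array(B,float);a=A.mean(0);b=B.mean(0);U,S,Vt=np.linalg.svd((A-a).T@(B-b));R=(U@Vt).T
    if np.linalg.det(R)<0: Vt[-1]*=-1;R=(U@Vt).T
    t=b-R@a; return R,t,(A@R.T+t-B)
E
python3 - <<'E'
from h import *
f=shot("top")
uv=np.array([(352,98),(386,415),(62,455),(36,135)])/4.+[130,120]
# stand +x -> right(-y), y: right-handed z up ; up in image = world +x
W=plane(f,uv,"top",0.066)
A=[(.172,.134),(.172,-.134),(-.092,-.134),(-.092,.134)]
R,t,e=fit(A,W); print(t,np.degrees(np.arctan2(R[1,0],R[0,0])),e.round(4).tolist())
uv2=np.array([(98,55),(130,435)])/4.+[130,120]; W2=plane(f,uv2,"top",0.231); print(W2,W2.mean(0), np.degrees(np.arctan2(*(W2[0]-W2[1])[::-1])))
P=np.array([[.076,0,.150],[.043,.115,.15],[.109,.115,.15],[.109,-.115,.15],[.043,-.115,.15]]);
Q=P.copy();Q[:,:2]=P[:,:2]@R.T+t; print(((proj(f,Q,"top")-[130,120])*4).round(0).tolist(), Q[0])
E
```

```text
[0.56307893 0.30581072] -83.67040056439663 [[0.0013, -0.0004], [-0.0012, -0.0013], [-0.0009, 0.001], [0.0008, 0.0006]]
[[0.70152072 0.3202046 ]
 [0.42203425 0.28960341]] [0.56177749 0.30490401] 6.248468994860258
[[236.0, 249.0], [180.0, 110.0], [264.0, 100.0], [294.0, 391.0], [207.0, 402.0]] [0.57145776 0.230274   0.15      ]
```

```bash
python3 -m inch '[[[0.055,0.11,-0.2,0,0,0.4,0],[0.055,0.11,-0.34,0,0,1,0],[0.055,0.11,-0.34,0,0,1,0],[0.055,0.11,-0.34,0,0,1,0],[0.055,0.11,-0.34,0,0,1,0],[0.055,0.11,-0.34,0,0,1,0]]]' 50
python3 -m inch '[[[0,0,0,0,0,0.296,0],[0,0,0,0,0,0.296,0],[0,0,0,0,0,0.296,0]]]'
python3 - <<'E'
from h import *
st(); f=shot("wrist","w4",1.5)
for x in find(f): print(*x)
E
```

```text
time: 2.5
tool_pos: [0.5517, -0.1162, 0.1226]
tcp_rot: [[0.762, 0.001, 0.648], [-0.648, -0.001, 0.762], [0.002, -1.0, 0.001]]
wrist_force: [0.2, -0.3, 0.4]
width: 1.001
time: 2.88
tool_pos: [0.5515, -0.1159, 0.1223]
tcp_rot: [[0.847, 0.002, 0.531], [-0.531, -0.001, 0.847], [0.002, -1.0, 0.0]]
wrist_force: [-0.3, -0.9, 0.6]
width: 1.001
t 2.88 p [ 0.5515 -0.1159  0.1223] xyaw -32.07 down [ 0.002 -0.001 -1.   ] F [-0.3 -0.9  0.6] w 1.001 q [-0.31  0.57  1.64 -0.    0.93  0.25]
red [ 86. 164.] [450.6 -20.1] 6.2 62.8 36.7
red [249. 199.] [ 552.4 -112.2] 57.8 53.5 33.2
white [162. 115.] [532.4 -25.1] -58.2 48.5 32.8
white [363. 139.] [ 648.4 -117.8] -79.3 48.7 32.8
white [404. 243.] [ 644.1 -216.1] -53.4 49.1 33.1
```

View pics/w4.png

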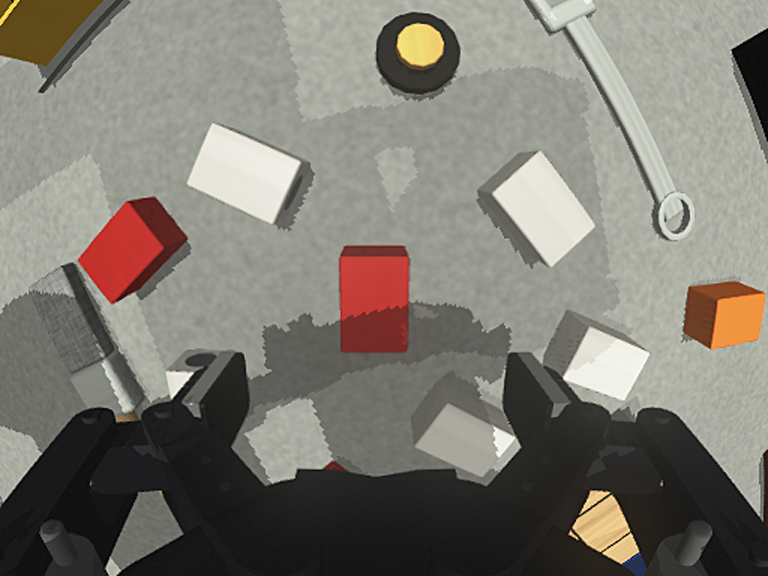

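```bash
python3 -m inch '[[[0,0.002,-0.09,0,0,0,0],[0,0.002,-0.158,0,0,0,0],[0,0.002,-0.158,0,0,0,0],[0,0.002,-0.158,0,0,0,255],[0,0.002,-0.158,0,0,0,255],[0,0.002,-0.158,0,0,0,255],[0,0.002,-0.158,0,0,0,255],[0,0.002,-0.158,0,0,0,255],[0,0.002,-0.158,0,0,0,255],[0,0.002,-0.158,0,0,0,255]]]' 60
python3 -c "
from h import *
st()"
```

```text
time: 4.18
tool_pos: [0.5518, -0.1144, 0.0279]
tcp_rot: [[0.849, 0.002, 0.528], [-0.528, -0.001, 0.849], [0.002, -1.0, 0.001]]
wrist_force: [-0.8, 0.4, 14.6]
width: 0.392
t 4.17 p [ 0.5518 -0.1144  0.0279] xyaw -31.87 down [ 0.002 -0.001 -1.   ] F [-0.8  0.4 14.6] w 0.392 q [-0.31  0.72  1.7   0.    0.73  0.25]
```

```bash
python3 -m inch '[[[0,0,0.1,0,0,0,255],[0,0,0.2,0,0,0,255],[0.03,0.1,0.3,0,0,0.3,255],[0.06,0.2,0.4,0,0,0.6,255],[0.142,0.5,0.4,0,0,1,255],[0.142,0.5,0.4,0,0,1,255],[0.142,0.5,0.4,0,0,1,255],[0.142,0.5,0.4,0,0,1,255],[0.142,0.5,0.4,0,0,1,255],[0.142,0.5,0.4,0,0,1,255]]]'
python3 -m inch '[[[0,0.086,0,0,0,0.333,255],[0,0.086,0,0,0,0.333,255],[0,0.086,0,0,0,0.333,255],[0,0.086,0,0,0,0.333,255]]]'
python3 - <<'E'
from h import *
st(); f=shot("wrist","w5",1.5)
E
```

```text
time: 5.42
tool_pos: [0.6358, 0.1854, 0.2664]
tcp_rot: [[0.998, -0.001, 0.056], [-0.056, -0.0, 0.998], [-0.001, -1.0, -0.0]]
wrist_force: [-0.5, 0.3, -2.9]
width: 0.385
time: 5.92
tool_pos: [0.6364, 0.2361, 0.2665]
tcp_rot: [[0.994, -0.0, -0.108], [0.108, -0.0, 0.994], [-0.0, -1.0, -0.0]]
wrist_force: [-0.3, 0.2, -2.2]
width: 0.386
t 5.92 p [0.6364 0.2361 0.2665] xyaw 6.22 down [-0. -0. -1.] F [-0.3  0.2 -2.2] w 0.386 q [ 0.27  0.56  1.18 -0.    1.4   0.16]
```

View pics/w5.png

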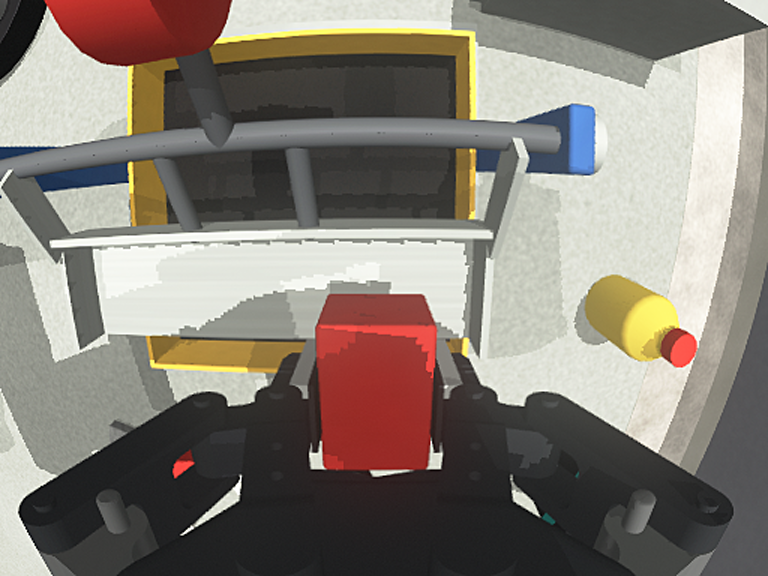

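```bash
python3 -m inch '[[[0.001,0.002,-0.09,0,0,0,255],[0.001,0.002,-0.13,0,0,0,255],[0.001,0.002,-0.14,0,0,0,255],[0.001,0.002,-0.146,0,0,0,255],[0.001,0.002,-0.146,0,0,0,255],[0.001,0.002,-0.146,0,0,0,100],[0.001,0.002,-0.146,0,0,0,100],[0.001,0.002,-0.146,0,0,0,100],[0.001,0.002,-0.1,0,0,0,100],[0.001,0.002,0,0,0,0,100]]]'
python3 -m inch '[[[0,-0.05,0.05,0,0,0,100],[0,-0.1,0.05,0,0,0,0],[0,-0.1,0.05,0,0,0,0]]]'
python3 - <<'E'
from h import *
st(); f=shot("wrist","w6",1.5)
E
```

```text
time: 7.22
tool_pos: [0.6358, 0.2382, 0.2652]
tcp_rot: [[0.994, -0.005, -0.11], [0.11, -0.001, 0.994], [-0.005, -1.0, -0.001]]
wrist_force: [0.8, 0.8, 0.8]
width: 0.604
time: 7.6
tool_pos: [0.6371, 0.1769, 0.2971]
tcp_rot: [[0.994, 0.001, -0.108], [0.108, -0.0, 0.994], [0.001, -1.0, -0.0]]
wrist_force: [1.4, -0.2, 0.0]
width: 0.99
t 7.6 p [0.6371 0.1769 0.2971] xyaw 6.22 down [ 0.001 -0.    -1.   ] F [ 1.4 -0.2  0. ] w 0.99 q [ 0.18  0.51  1.19 -0.    1.44  0.07]
```

View pics/w6.png

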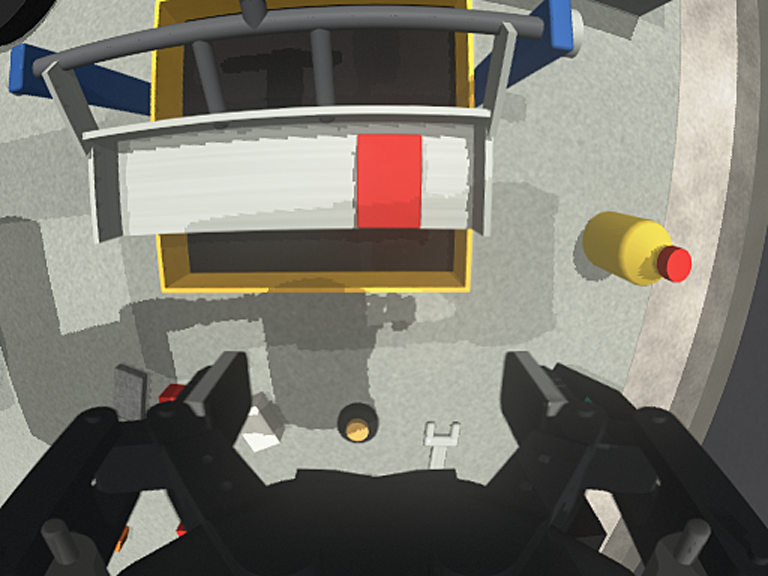

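```bash
python3 - <<'E'
from h import *
f=shot("wrist")
for x in find(f,ztop=.184,kinds=("red",)):
    c=x[2]/1000; d=c-np.array([.5712,.23]); print(*x, "floor xy", (d@[.110,-.994]).round(4),(d@[.994,.110]).round(4))
E
python3 -m inch '[[[-0.1,-0.1,0,0,0,-0.4,0],[-0.2,-0.2,0,0,0,-1,0],[-0.311,-0.328,-0.1,0,0,-1,0],[-0.311,-0.328,-0.287,0,0,-1,0],[-0.311,-0.328,-0.287,0,0,-1,0],[-0.311,-0.328,-0.287,0,0,-1,0],[-0.311,-0.328,-0.287,0,0,-1,0],[-0.311,-0.328,-0.287,0,0,-1,0]]]'
python3 -m inch '[[[0,0,0,0,0,-1,0],[0,0,0,0,0,-1,0],[0,0,0,0,0,-1,0],[0,0,0,0,0,-1,0]]]'
python3 -m inch '[[[0,0,0,0,0,-1,0],[0,0,0,0,0,-1,0],[0,0,0,0,0,-1,0],[0,0,0,0,0,-1,0]]]'
python3 -m inch '[[[0,0,0,0,0,-0.138,0],[0,0,0,0,0,-0.138,0]]]'
python3 - <<'E'
from h import *
st(); f=shot("wrist","w7",1.5)
for x in find(f): print(*x)
E
```

```text
red [259. 122.] [636.8 238. ] -83.4 48.8 33.0 floor xy -0.0007 0.0661
time: 8.7
tool_pos: [0.4514, -0.0178, 0.1248]
tcp_rot: [[0.925, 0.001, 0.379], [-0.379, 0.0, 0.925], [0.001, -1.0, 0.0]]
wrist_force: [0.7, -0.8, 0.0]
width: 0.998
time: 9.2
tool_pos: [0.4517, -0.0177, 0.1254]
tcp_rot: [[0.631, 0.003, 0.776], [-0.776, -0.0, 0.631], [0.002, -1.0, 0.002]]
wrist_force: [0.4, 0.2, 0.1]
width: 1.002
time: 9.7
tool_pos: [0.451, -0.0179, 0.1249]
tcp_rot: [[0.184, 0.001, 0.983], [-0.983, -0.0, 0.184], [0.0, -1.0, 0.001]]
wrist_force: [-0.1, -0.6, 0.4]
width: 1.001
time: 9.95
tool_pos: [0.4507, -0.0181, 0.1246]
tcp_rot: [[0.117, 0.001, 0.993], [-0.993, -0.0, 0.117], [0.0, -1.0, 0.001]]
wrist_force: [0.4, -1.1, -1.0]
width: 1.002
t 9.95 p [ 0.4507 -0.0181  0.1246] xyaw -83.29 down [ 0.001 -0.    -1.   ] F [ 0.4 -1.1 -1. ] w 1.002 q [-0.17  0.45  1.91  0.    0.78  1.28]
red [250. 200.] [452.1 -17.5] 6.6 53.4 33.2
red [455. 226.] [ 446.3 -219.9] 14.3 61.0 55.6
white [489.  23.] [ 643.5 -215.4] -53.6 49.3 33.0
white [273.  94.] [531.9 -24.7] -58.5 48.8 33.0
white [480. 117.] [ 551.3 -210.4] -62.9 49.3 33.1
```

View pics/w7.png

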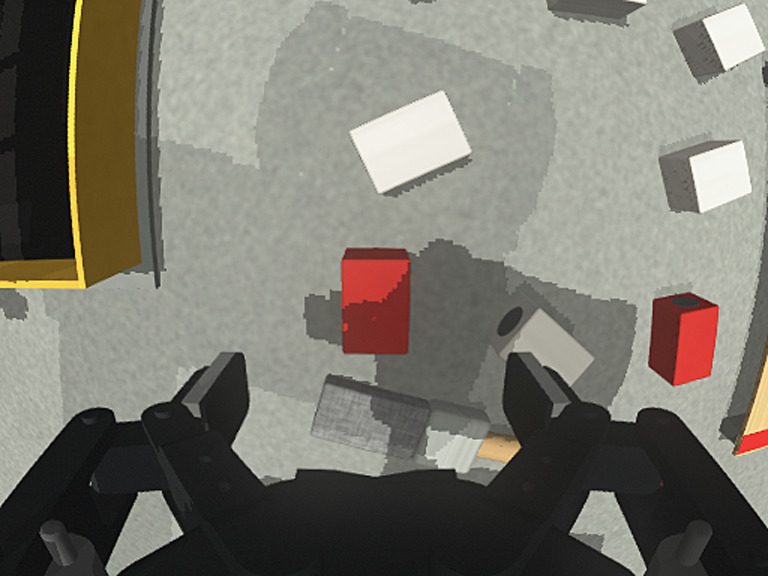

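```bash
python3 -m inch '[[[0,0.001,-0.08,0,0,0,70],[0,0.001,-0.15,0,0,0,70],[0,0.001,-0.16,0,0,0,70],[0,0.001,-0.16,0,0,0,255],[0,0.001,-0.16,0,0,0,255],[0,0.001,-0.16,0,0,0,255],[0,0.001,-0.16,0,0,0,255],[0,0.001,-0.16,0,0,0,255]]]'
python3 -m inch '[[[0,0,0.1,0,0,0,255],[0,0,0.2,0,0,0.3,255],[0,0,0.3,0,0,0.6,255],[0,0,0.4,0,0,1,255],[0,0,0.4,0,0,1,255],[0,0,0.4,0,0,1,255]]]'
python3 -c "
from h import *
st()"
```

```text
time: 11.0
tool_pos: [0.451, -0.0177, 0.0297]
tcp_rot: [[0.113, 0.002, 0.994], [-0.994, -0.0, 0.113], [0.001, -1.0, 0.002]]
wrist_force: [-1.3, 0.7, 12.2]
width: 0.386
time: 11.75
tool_pos: [0.4497, -0.0175, 0.2683]
tcp_rot: [[0.574, 0.0, 0.819], [-0.819, -0.0, 0.574], [0.0, -1.0, 0.0]]
wrist_force: [-0.0, -1.0, -4.5]
width: 0.389
t 11.75 p [ 0.4497 -0.0175  0.2683] xyaw -54.98 down [ 0. -0. -1.] F [-0.  -1.  -4.5] w 0.389 q [-0.17  0.23  1.73 -0.    1.18  0.79]
```

```bash
python3 -m inch '[[[0.05,0.1,0,0,0,0.4,255],[0.1,0.2,0,0,0,0.8,255],[0.15,0.3,0,0,0,1,255],[0.202,0.35,0,0,0,1,255]]]'
python3 -m inch '[[[0,0.062,0,0,0,0.4,255],[0,0.062,0,0,0,0.8,255],[0,0.062,0,0,0,1.0,255],[0,0.062,0,0,0,1.0,255]]]'
python3 -m inch '[[[0,0,0,0,0,0.14,255],[0,0,0,0,0,0.14,255],[0,0,0,0,0,0.14,255]]]'
python3 -c "
from h import *
st()"
```

```text
time: 12.25
tool_pos: [0.5709, 0.1946, 0.2662]
tcp_rot: [[0.898, -0.004, 0.441], [-0.441, -0.001, 0.898], [-0.003, -1.0, -0.002]]
wrist_force: [1.3, -0.8, -3.3]
width: 0.384
time: 12.75
tool_pos: [0.5707, 0.2294, 0.2663]
tcp_rot: [[0.999, -0.003, -0.04], [0.04, -0.001, 0.999], [-0.003, -1.0, -0.001]]
wrist_force: [-0.5, -1.0, -4.3]
width: 0.383
time: 13.12
tool_pos: [0.5713, 0.2294, 0.2678]
tcp_rot: [[0.994, -0.001, -0.108], [0.108, -0.0, 0.994], [-0.001, -1.0, -0.0]]
wrist_force: [-1.1, 0.2, -2.5]
width: 0.385
t 13.12 p [0.5713 0.2294 0.2678] xyaw 6.19 down [-0.001 -0.    -1.   ] F [-1.1  0.2 -2.5] w 0.385 q [0.28 0.47 1.35 0.   1.32 0.18]
```

```bash
python3 -m inch '[[[0,0.001,-0.09,0,0,0,255],[0,0.001,-0.13,0,0,0,255],[0,0.001,-0.14,0,0,0,255],[0,0.001,-0.146,0,0,0,255],[0,0.001,-0.146,0,0,0,255],[0,0.001,-0.146,0,0,0,100],[0,0.001,-0.146,0,0,0,100],[0,0.001,-0.146,0,0,0,100],[0,0.001,-0.1,0,0,0,100],[0,0.001,0,0,0,0,100]]]'
python3 -m inch '[[[0,-0.05,0.05,0,0,0,100],[0,-0.1,0.05,0,0,0,0],[0,-0.1,0.05,0,0,0,0]]]'
python3 - <<'E'
from h import *
st(); f=shot("wrist","w8",1.5)
for x in find(f,ztop=.184,kinds=("red",)):
    c=x[2]/1000; d=c-np.array([.5712,.23]); print(*x, "floor xy", (d@[.110,-.994]).round(4),(d@[.994,.110]).round(4))
E
```

```text
time: 14.38
tool_pos: [0.5704, 0.2298, 0.2673]
tcp_rot: [[0.994, -0.005, -0.111], [0.111, -0.001, 0.994], [-0.005, -1.0, -0.001]]
wrist_force: [1.0, 0.8, 0.5]
width: 0.609
time: 14.75
tool_pos: [0.5716, 0.1687, 0.2988]
tcp_rot: [[0.994, 0.001, -0.109], [0.109, -0.0, 0.994], [0.001, -1.0, -0.0]]
wrist_force: [-0.1, 0.7, 0.4]
width: 0.99
t 14.75 p [0.5716 0.1687 0.2988] xyaw 6.28 down [ 0.001 -0.    -1.   ] F [-0.1  0.7  0.4] w 0.99 q [ 0.19  0.41  1.36 -0.    1.37  0.08]
red [259. 121.] [571.6 229.1] -83.3 48.5 33.1 floor xy 0.0009 0.0003
red [336. 121.] [636.  237.9] -84.4 49.7 39.6 floor xy -0.0007 0.0653
```

View pics/w8.png

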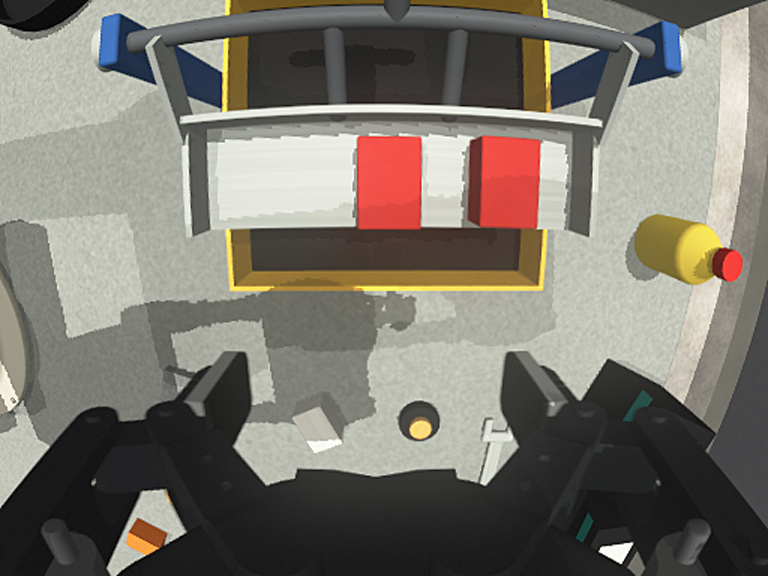

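```bash

python3 -m inch '[[[-0.05,-0.1,0,0,0,-0.3,0],[-0.1,-0.2,0,0,0,-0.6,0],[-0.12,-0.3,0,0,0,-1,0],[-0.16,-0.4,0,0,0,-1,0],[-0.209,-0.5,-0.05,0,0,-1,0],[-0.209,-0.6,-0.1,0,0,-1,0],[-0.209,-0.648,-0.2,0,0,-1,0],[-0.209,-0.648,-0.29,0,0,-1,0],[-0.209,-0.648,-0.29,0,0,-1,0]]]'
python3 -m inch '[[[0,0,0,0,0,-1,0],[0,0,0,0,0,-1,0],[0,0,0,0,0,-1,0],[0,0,0,0,0,-1,0]]]'
python3 -m inch '[[[0,0,0,0,0,-0.85,0],[0,0,0,0,0,-0.85,0],[0,0,0,0,0,-0.85,0],[0,0,0,0,0,-0.85,0]]]'
python3 - <<'E'
from h import *
st(); f=shot("wrist","w9",1.5)
for x in find(f): print(*x)
E
```

```text
time: 15.92
tool_pos: [0.4448, -0.2177, 0.1214]
tcp_rot: [[0.925, -0.005, 0.38], [-0.379, 0.003, 0.925], [-0.006, -1.0, 0.001]]
wrist_force: [-0.5, -0.4, 0.7]
width: 1.002
time: 16.42
tool_pos: [0.4472, -0.2181, 0.1258]
tcp_rot: [[0.632, 0.002, 0.775], [-0.775, -0.001, 0.632], [0.002, -1.0, 0.001]]
wrist_force: [0.3, -0.4, -1.4]
width: 1.002
time: 16.92
tool_pos: [0.4467, -0.2183, 0.1251]
tcp_rot: [[0.258, 0.001, 0.966], [-0.966, -0.0, 0.258], [0.001, -1.0, 0.001]]
wrist_force: [0.5, 0.7, -0.4]
width: 1.001
t 16.93 p [ 0.4467 -0.2183  0.1251] xyaw -75.04 down [ 0.001 -0.    -1.   ] F [ 0.5  0.7 -0.4] w 1.001 q [-0.57  0.5   1.8   0.    0.84  0.73]
red [255. 202.] [ 448.7 -221.1] 14.8 53.6 32.9
white [53. 47.] [531.9 -26. ] -58.0 48.8 32.5
white [280.  63.] [ 551.2 -211.8] -62.9 48.9 32.8
white [107. 222.] [ 398.9 -108.4] 58.9 48.7 32.7
white [ 79. 241.] [372.4 -83.2] -9.5 34.1 31.8
```

View pics/w9.png

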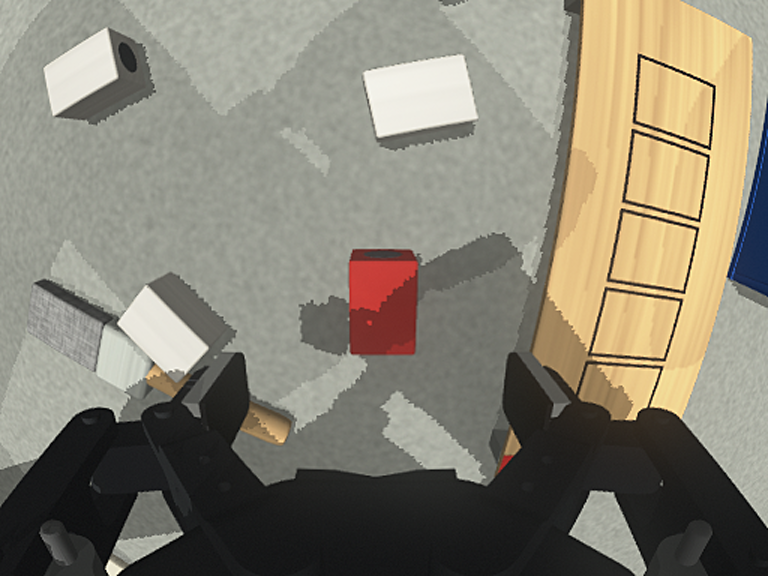

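```bash
python3 -m inch '[[[0,-0.003,0,0,0,0,85],[0,-0.003,0,0,0,0,85],[0,-0.003,-0.08,0,0,0,85],[0,-0.003,-0.15,0,0,0,85],[0,-0.003,-0.161,0,0,0,85],[0,-0.003,-0.161,0,0,0,255],[0,-0.003,-0.161,0,0,0,255],[0,-0.003,-0.161,0,0,0,255],[0,-0.003,-0.161,0,0,0,255],[0,-0.003,-0.161,0,0,0,255]]]'
python3 -m inch '[[[0,0,0.1,0,0,0,255],[0,0,0.2,0,0,0.3,255],[0,0,0.3,0,0,0.6,255],[0,0,0.4,0,0,1,255],[0,0,0.4,0,0,1,255],[0,0,0.4,0,0,1,255]]]'
python3 -c "
from h import *
st()"
```

```text
time: 18.23
tool_pos: [0.4467, -0.2208, 0.0289]
tcp_rot: [[0.255, 0.002, 0.967], [-0.967, -0.001, 0.255], [0.001, -1.0, 0.001]]
wrist_force: [-1.7, 0.7, 10.2]
width: 0.386
time: 18.98
tool_pos: [0.4456, -0.2201, 0.2673]
tcp_rot: [[0.686, -0.0, 0.728], [-0.728, 0.0, 0.686], [-0.0, -1.0, -0.0]]
wrist_force: [-0.5, -0.4, -3.6]
width: 0.383
t 18.98 p [ 0.4456 -0.2201  0.2673] xyaw -46.7 down [-0.  0. -1.] F [-0.5 -0.4 -3.6] w 0.383 q [-0.58  0.3   1.63  0.    1.21  0.24]
```

```bash
python3 -m inch '[[[0.01,0.08,0,0,0,0.3,255],[0.03,0.18,0,0,0,0.6,255],[0.05,0.28,0,0,0,1,255],[0.07,0.38,0,0,0,1,255],[0.09,0.48,0,0,0,1,255],[0.1,0.58,0,0,0,1,255],[0.1,0.66,0,0,0,1,255]]]'
python3 -m inch '[[[0,0.078,0,0,0,0.4,255],[0,0.078,0,0,0,0.8,255],[0,0.078,0,0,0,0.85,255],[0,0.078,0,0,0,0.85,255],[0,0.078,0,0,0,0.85,255]]]'
python3 - <<'E'
from h import *
st(); f=shot("wrist","w10",1.5)
E
```

```text
time: 19.85
tool_pos: [0.5052, 0.1777, 0.2655]
tcp_rot: [[0.951, -0.003, 0.309], [-0.309, -0.001, 0.951], [-0.003, -1.0, -0.002]]
wrist_force: [0.6, -0.5, -2.9]
width: 0.387
time: 20.48
tool_pos: [0.5058, 0.2221, 0.2667]
tcp_rot: [[0.994, -0.002, -0.109], [0.109, -0.001, 0.994], [-0.002, -1.0, -0.0]]
wrist_force: [-0.9, 0.1, -3.0]
width: 0.386
t 20.48 p [0.5058 0.2221 0.2667] xyaw 6.25 down [-0.002 -0.001 -1.   ] F [-0.9  0.1 -3. ] w 0.386 q [0.31 0.38 1.51 0.   1.26 0.2 ]
```

View pics/w10.png

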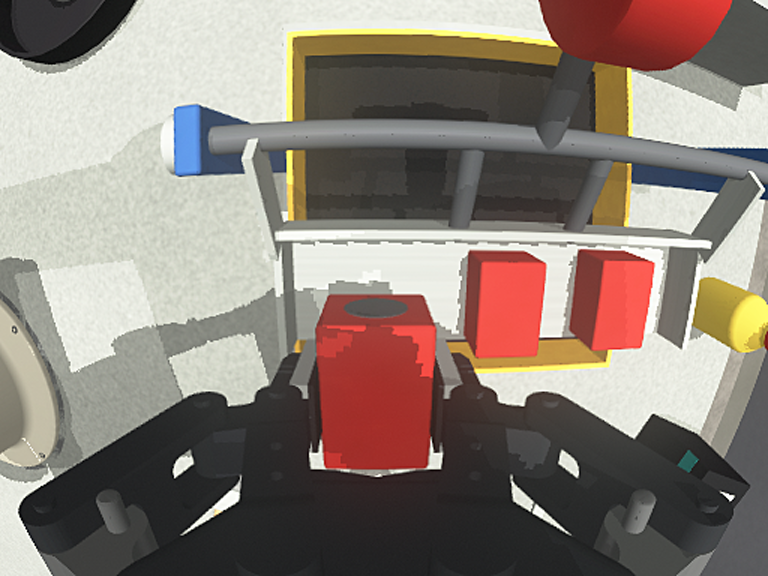

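```bash
python3 -m inch '[[[0,0,-0.09,0,0,0,255],[0,0,-0.13,0,0,0,255],[0,0,-0.144,0,0,0,255],[0,0,-0.144,0,0,0,255],[0,0,-0.144,0,0,0,100],[0,0,-0.144,0,0,0,100],[0,0,-0.1,0,0,0,100],[0,0,0,0,0,0,100],[-0.05,-0.1,0.1,0,0,0,100],[-0.1,-0.2,0.15,0,0,0,100]]]'
python3 -m inch '[[[0,-0.1,0.05,0,0,0,0],[0,-0.1,0.05,0,0,0,0],[0,-0.1,0.05,0,0,0,0],[0,-0.1,0.05,0,0,0,0],[0,-0.1,0.05,0,0,0,0],[0,-0.1,0.05,0,0,0,0]]]'
python3 - <<'E'
from h import *
st(); f=shot("top","top4",2.5,(100,110,320,310))
E
```

```text
time: 21.78
tool_pos: [0.4608, 0.1312, 0.342]
tcp_rot: [[0.994, 0.003, -0.113], [0.113, 0.0, 0.994], [0.003, -1.0, 0.0]]
wrist_force: [0.6, -1.1, 0.2]
width: 0.605
time: 22.52
tool_pos: [0.4608, 0.0724, 0.3692]
tcp_rot: [[0.994, -0.001, -0.112], [0.112, 0.0, 0.994], [-0.001, -1.0, 0.0]]
wrist_force: [0.0, 0.5, -0.6]
width: 0.999
t 22.52 p [0.4608 0.0724 0.3692] xyaw 6.45 down [-0.001  0.    -1.   ] F [ 0.   0.5 -0.6] w 0.999 q [ 0.03  0.16  1.53  0.    1.45 -0.08]
```

View pics/top4.png

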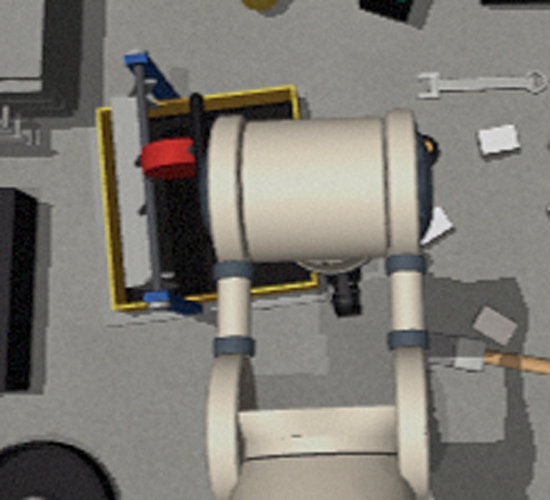

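```bash
python3 - <<'E'
from h import *
st(); f=shot("wrist","w11",1); f=shot("scene","s1",3,(280,140,440,310))
E
```

```text
t 22.57 p [0.4608 0.0722 0.3693] xyaw 6.43 down [-0.001  0.    -1.   ] F [ 0.3  0.1 -0.7] w 1.003 q [ 0.03  0.16  1.53  0.    1.45 -0.09]
```

View pics/w11.png

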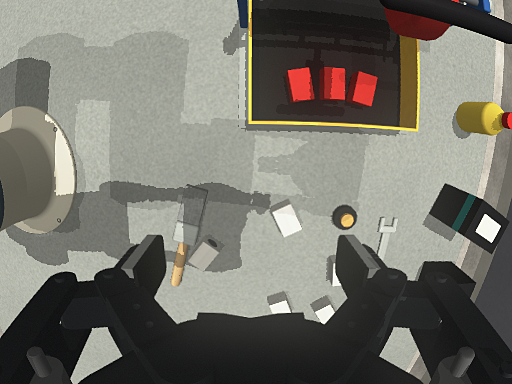

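View pics/s1.png

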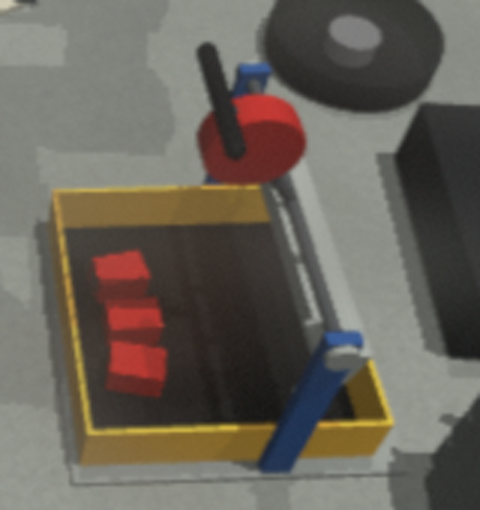

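```bash
python3 -m inch '[[[0.135,0.16,0.06,0,0,0,255],[0.135,0.16,0.06,0,0,0,255],[0.135,0.16,0.06,0,0,0,255],[0.135,0.16,0.06,0,0,0,255],[0.135,0.16,0.06,0,0,0,255]]]'
python3 - <<'E'
from h import *
s=st(); f=shot("scene","s2",3,(280,100,440,270)); w=shot("wrist","w12",1.5)
P=np.array([[.5724+.05*.994,.221+.0055,.334],[.5724-.05*.994,.221-.0055,.334]])
print((proj(f,P,"scene")-[280,100])*3, proj(w,P,"wrist")*1.5)
E
```

```text
time: 23.3
tool_pos: [0.5411, 0.167, 0.4053]
tcp_rot: [[0.994, -0.001, -0.111], [0.111, -0.0, 0.994], [-0.001, -1.0, -0.0]]
wrist_force: [-0.1, 0.2, 0.7]
width: -0.0
t 23.3 p [0.5411 0.167  0.4053] xyaw 6.35 down [-0.001 -0.    -1.   ] F [-0.1  0.2  0.7] w -0.0 q [ 0.19  0.3   1.25 -0.    1.6   0.08]
[[227.40575637 262.16340579]
 [199.51716206 166.16901193]] [[567.31123543 212.33630403]
 [346.07634641 207.2239886 ]]
```

View pics/s2.png

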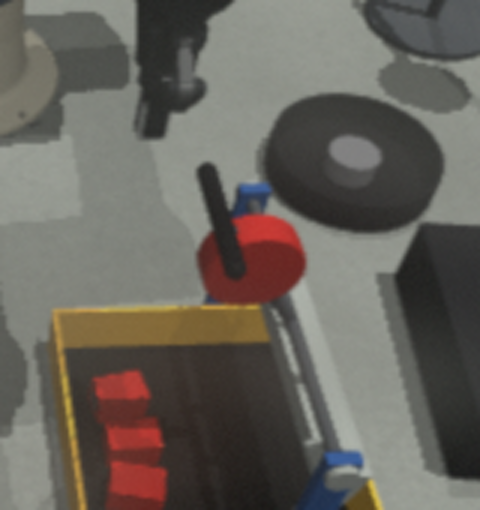

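View pics/w12.png

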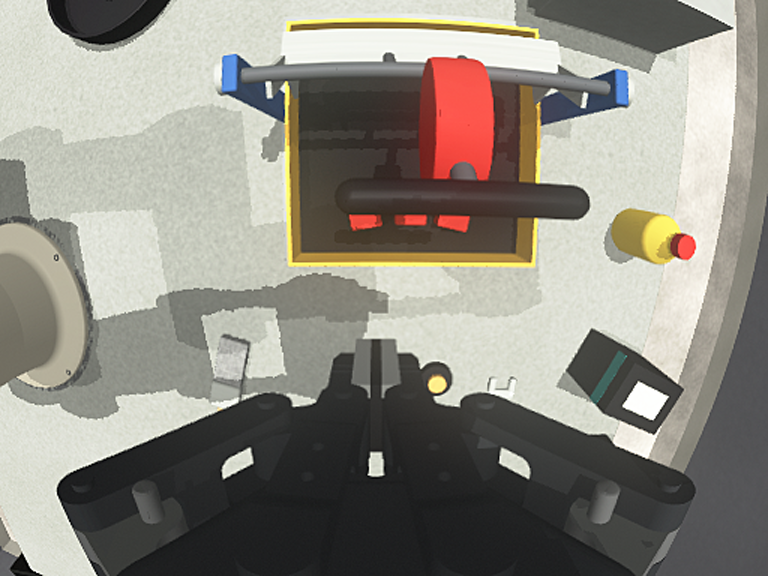

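```bash
python3 -m inch '[[[0,0,-0.09,0,0,0,255],[0,0,-0.115,0,0,0,255],[0,0.02,-0.115,0,0,0,255],[-0.004,0.04,-0.115,0,0,0,255],[-0.006,0.06,-0.115,0,0,0,255],[-0.008,0.08,-0.115,0,0,0,255],[-0.011,0.1,-0.115,0,0,0,255],[-0.013,0.12,-0.115,0,0,0,255],[-0.015,0.14,-0.115,0,0,0,255],[-0.017,0.155,-0.115,0,0,0,255]]]'
python3 - <<'E'
from h import *
s=st(); w=shot("wrist","w13",1.2)
E
```

```text
time: 24.65
tool_pos: [0.5316, 0.2618, 0.3371]
tcp_rot: [[0.994, 0.001, -0.112], [0.112, 0.0, 0.994], [0.001, -1.0, 0.0]]
wrist_force: [0.6, -1.2, 0.7]
width: 0.0
t 24.65 p [0.5316 0.2618 0.3371] xyaw 6.42 down [ 0.001  0.    -1.   ] F [ 0.6 -1.2  0.7] w 0.0 q [ 0.36  0.38  1.31 -0.    1.46  0.24]
```

View pics/w13.png

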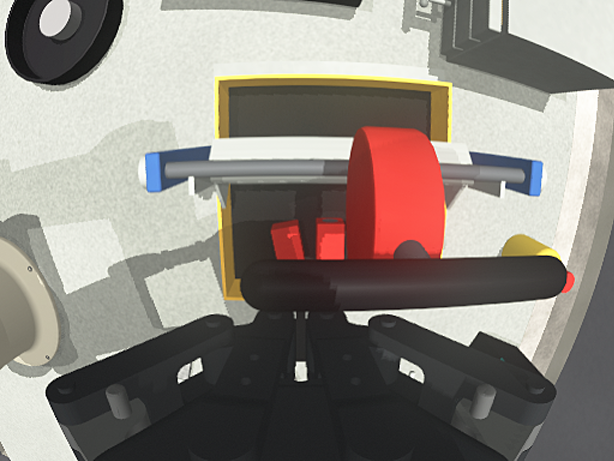

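Contact made and the bar is being pushed; continuing.

```bash
python3 -m inch '[[[-0.002,0.02,0,0,0,0,255],[-0.004,0.04,0,0,0,0,255],[-0.006,0.06,0,0,0,0,255],[-0.008,0.075,0,0,0,0,255],[-0.009,0.085,0,0,0,0,255],[-0.01,0.09,0,0,0,0,255],[-0.01,0.09,0,0,0,0,255]]]'
python3 - <<'E'
from h import *
s=st(); w=shot("wrist","w14",1.2)
E
```

```text
time: 25.58
tool_pos: [0.5256, 0.3148, 0.3365]
tcp_rot: [[0.994, -0.0, -0.111], [0.111, -0.0, 0.994], [-0.0, -1.0, -0.0]]
wrist_force: [-0.5, 0.7, 0.0]
width: -0.007
t 25.57 p [0.5256 0.3148 0.3365] xyaw 6.4 down [-0. -0. -1.] F [-0.5  0.7  0. ] w -0.007 q [ 0.44  0.41  1.26 -0.    1.48  0.33]
```

View pics/w14.png

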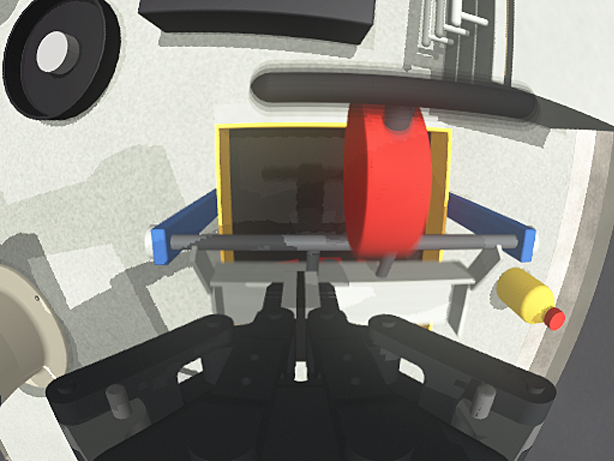

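```bash
python3 -m inch '[[[0,-0.05,0.05,0,0,0,255],[0,-0.15,0.08,0,0,0,255],[-0.02,-0.25,0.08,0,0,-0.3,255],[-0.05,-0.35,0.05,0,0,-0.6,255],[-0.11,-0.45,0,0,0,-1,0],[-0.11,-0.55,0,0,0,-1,0],[-0.11,-0.65,0,0,0,-1,0],[-0.11,-0.75,0,0,0,-1,0],[-0.11,-0.81,0,0,0,-1,0],[-0.11,-0.81,0,0,0,-1,0]]]'
python3 -m inch '[[[0,0,0,0,0,-1,0],[0,0,0,0,0,-1,0],[0,0,0,0,0,-1,0],[0,0,0,0,0,-1,0]]]'
python3 - <<'E'
from h import *
s=st(); w=shot("wrist","w15",1.5); t=shot("top","top5",3,(100,130,250,250))
for x in find(w): print(*x)
E
```

```text
time: 26.88
tool_pos: [0.4593, -0.174, 0.3365]
tcp_rot: [[0.924, 0.0, 0.382], [-0.382, -0.0, 0.924], [0.0, -1.0, -0.0]]
wrist_force: [-0.7, 0.1, 0.2]
width: 1.003
time: 27.38
tool_pos: [0.4595, -0.1705, 0.3366]
tcp_rot: [[0.631, 0.0, 0.775], [-0.775, 0.0, 0.631], [-0.0, -1.0, 0.0]]
wrist_force: [0.1, -0.2, -0.4]
width: 1.002
t 27.38 p [ 0.4595 -0.1705  0.3366] xyaw -50.84 down [ 0.  0. -1.] F [ 0.1 -0.2 -0.4] w 1.002 q [-0.48  0.22  1.54  0.    1.38  0.41]
white [478.  16.] [ 930.3 -317.5] 88.6 67.7 31.8
white [306.  38.] [ 648.4 -117.9] -78.7 49.1 32.8
white [203.  58.] [531.8 -25. ] -57.8 49.3 33.0
white [355.  85.] [ 644.2 -216.5] -54.1 48.6 33.1
white [313. 130.] [ 551.3 -211.6] -62.5 48.8 32.1
white [191. 166.] [ 398.4 -107.8] 59.3 48.8 32.3
```

View pics/w15.png

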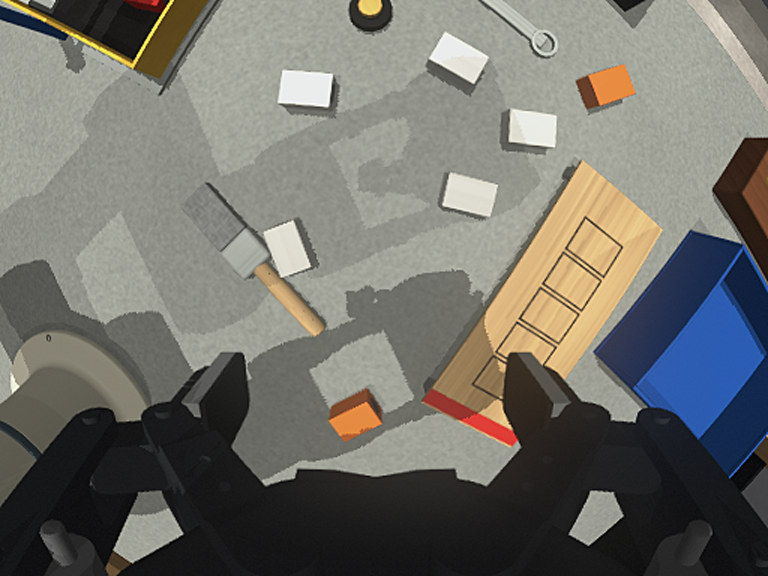

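View pics/top5.png

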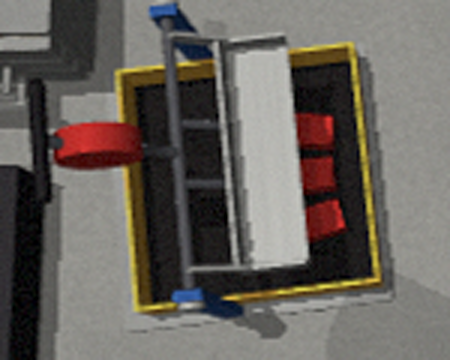

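```bash
python3 - <<'E'
from h import *
w=shot("wrist"); t=shot("top")
A=[(-.155,.065),(-.155,-.065),(.155,-.065),(.155,.065)]
def rep(W):
    for s in (1,):
        R,tt,e=fit(A,W); print("origin",tt.round(4),"yaw",np.degrees(np.arctan2(R[1,0],R[0,0])).round(2),"err mm",(e*1000).round(1).tolist())
        print("  space0",(R@[-.088,0]+tt).round(4),"space4",(R@[.088,0]+tt).round(4)); return R,tt
uv=np.array([(422,402),(513,445),(662,231),(580,160)])/1.5; rep(plane(w,uv,"wrist",.03))
uv=np.array([(398,397),(515,367),(464,111),(349,128)])/3+[230,120]; rep(plane(t,uv,"top",.03))
# space outline corners, w15: space4 (far) corners and space3
S=np.array([(567,243),(590,217),(622,247),(602,277)])/1.5; print("sp4 mean",plane(w,S,"wrist",.03).mean(0))
S=np.array([(543,279),(566,250),(601,283),(580,312)])/1.5; print("sp3 mean",plane(w,S,"wrist",.03).mean(0))
# brush line
B=np.array([(195,200),(245,250),(265,270),(320,328)])/1.5; print(plane(w,B,"wrist",.02).round(3))
cv2.imwrite("pics/w16.png",cv2.resize(w["img"][90:310,270:450,::-1],None,fx=3,fy=3,interpolation=cv2.INTER_CUBIC)[:600])
E
```

```text
origin [ 0.5159 -0.3637] yaw 8.46 err mm [[-1.7, -0.3], [-4.2, -1.0], [3.3, 1.5], [2.6, -0.2]]
  space0 [ 0.4288 -0.3766] space4 [ 0.6029 -0.3507]
origin [ 0.5178 -0.3653] yaw 8.2 err mm [[-0.0, -2.4], [-12.6, -1.9], [6.5, 3.0], [6.1, 1.3]]
  space0 [ 0.4307 -0.3778] space4 [ 0.6049 -0.3527]
sp4 mean [ 0.604384   -0.35191673]
sp3 mean [ 0.5598296  -0.35791851]
[[ 0.375  0.   ]
 [ 0.367 -0.074]
 [ 0.363 -0.103]
 [ 0.35  -0.185]]
```

View pics/w16.png

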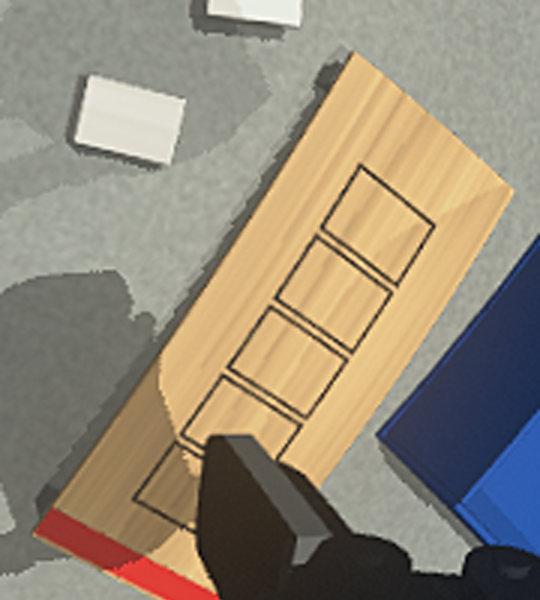

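```bash
python3 -m inch '[[[-0.066,-0.1,-0.05,0,0,-0.4,0],[-0.066,-0.2,-0.1,0,0,-0.8,0],[-0.066,-0.333,-0.145,0,0,-1,0],[-0.066,-0.333,-0.145,0,0,-1,0],[-0.066,-0.333,-0.145,0,0,-1,0],[-0.066,-0.333,-0.145,0,0,-1,0]]]'
python3 -m inch '[[[0,0,0,0,0,-0.08,0],[0,0,0,0,0,-0.08,0]]]'
python3 - <<'E'
from h import *
s=st(); w=shot("wrist","w17",1.5)
E
```

```text
time: 28.32
tool_pos: [0.42, -0.3705, 0.2496]
tcp_rot: [[0.182, -0.0, 0.983], [-0.983, 0.001, 0.182], [-0.001, -1.0, -0.0]]
wrist_force: [-0.9, -0.1, 0.3]
width: 0.999
time: 28.58
tool_pos: [0.4204, -0.3701, 0.2502]
tcp_rot: [[0.144, 0.001, 0.99], [-0.99, -0.0, 0.144], [0.0, -1.0, 0.0]]
wrist_force: [0.7, 0.6, 0.5]
width: 0.997
t 28.57 p [ 0.4204 -0.3701  0.2502] xyaw -81.75 down [ 0.001 -0.    -1.   ] F [0.7 0.6 0.5] w 0.997 q [-0.83  0.41  1.51  0.    1.22  0.6 ]
```

View pics/w17.png

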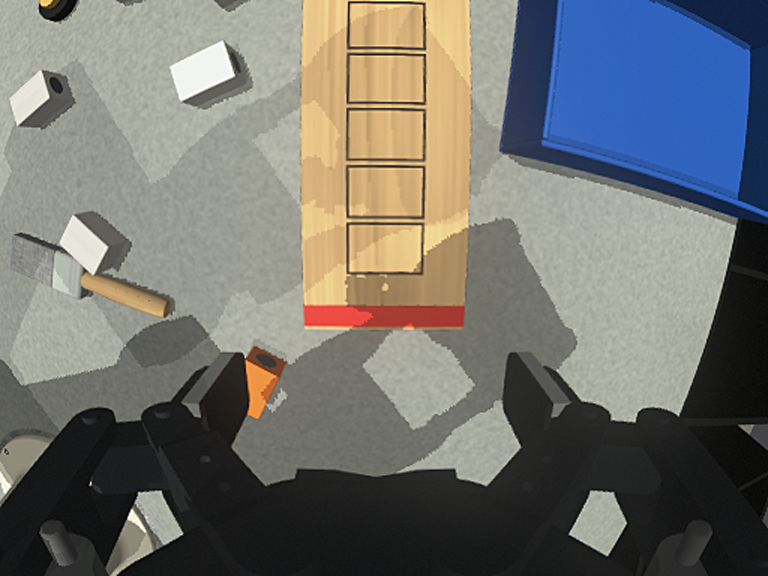

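```bash
python3 - <<'E'
from h import *
w=shot("wrist"); g=cv2.cvtColor(w["img"],cv2.COLOR_RGB2GRAY)
b=(g<90).astype(np.uint8)*255; b[:, :200]=0; b[:,316:]=0; b[:210]=b[:210]
b=cv2.adaptiveThreshold(g,255,cv2.ADAPTIVE_THRESH_MEAN_C,cv2.THRESH_BINARY_INV,11,25)
cs,hi=cv2.findContours(b,cv2.RETR_CCOMP,cv2.CHAIN_APPROX_NONE)
C=[]
for c,h in zip(cs,hi[0]):
    x,y,ww,hh=cv2.boundingRect(c)
    if h[3]>=0 and 40<ww<60 and 25<hh<45 and 220<x<300:
        P=plane(w,c[:,0,:],"wrist",.03).astype(np.float32)*1000
        r=cv2.minAreaRect(P); print((x,y,ww,hh),np.round(r[0],1),np.round(r[1],1),round(r[2],1)); C.append(r[0])
C=np.array(C); 
if len(C)>1:
    d=C-C.mean(0);u=np.linalg.svd(d)[2][0]; print(np.degrees(np.arctan2(u[1],u[0])), np.diff(C@u))
for x in find(w): print(*x)
E
```

```text
(232, 149, 50, 34) [ 427.8 -376.5] [39.  57.2] 7.6
(231, 111, 52, 34) [ 471.1 -369.9] [38.  57.9] 8.5
(231, 72, 52, 35) [ 514.8 -363.5] [39.3 57.7] 8.1
(232, 36, 51, 33) [ 558.  -357.8] [38.7 56.8] 8.7
(232, 1, 51, 32) [ 601.7 -351.3] [38.9 57.5] 7.5
8.1884036265248 [43.81888397 44.10180716 43.65041844 44.16313176]
white [134.  47.] [ 551.  -212.4] -62.7 49.3 33.1
white [19. 64.] [531.8 -26.1] -58.6 48.8 32.6
white [ 55. 163.] [ 398.4 -108.8] 58.5 48.3 32.4
```

```bash
python3 -m inch '[[[0.08,0.1,-0.1,0,0,0.3,30],[0.16,0.2,-0.2,0,0,0.5,30],[0.218,0.264,-0.25,0,0,0.665,30],[0.218,0.264,-0.25,0,0,0.665,30],[0.218,0.264,-0.25,0,0,0.665,30],[0.218,0.264,-0.25,0,0,0.665,30]]]'
python3 - <<'E'
from h import *
s=st(); w=shot("wrist","w18",1.2)
for x in find(w): print(*x)
E
```

```text
time: 29.42
tool_pos: [0.5509, -0.2124, 0.0997]
tcp_rot: [[0.459, -0.0, 0.889], [-0.889, -0.0, 0.459], [0.0, -1.0, -0.0]]
wrist_force: [0.2, 0.2, -0.5]
width: 0.882
t 29.43 p [ 0.5509 -0.2124  0.0997] xyaw -62.7 down [-0. -0. -1.] F [ 0.2  0.2 -0.5] w 0.882 q [-0.47  0.63  1.59 -0.    0.92  0.63]
white [192.  21.] [ 648.3 -119.2] -78.7 49.1 32.7
white [324.  92.] [ 644.2 -216.9] -53.3 48.7 32.7
white [ 26. 124.] [532.7 -26. ] -58.5 48.6 32.7
```

View pics/w18.png

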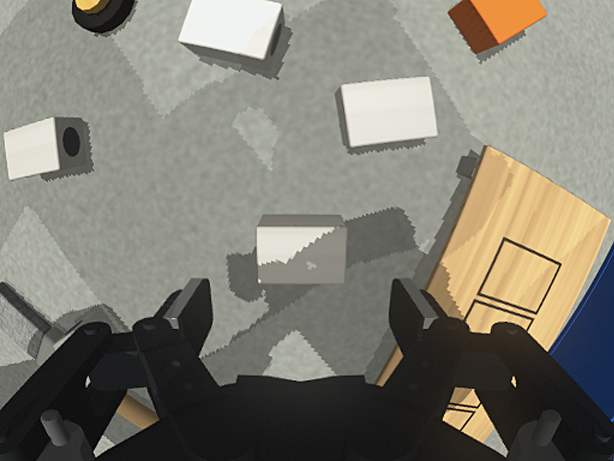

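```bash
python3 -m inch '[[[0,0.001,-0.08,0,0,0,30],[0,0.001,-0.122,0,0,0,30],[0,0.001,-0.122,0,0,0,30],[0,0.001,-0.122,0,0,0,255],[0,0.001,-0.122,0,0,0,255],[0,0.001,-0.122,0,0,0,255],[0,0.001,-0.122,0,0,0,255],[0,0.001,-0.122,0,0,0,255]]]'
python3 -m inch '[[[0,0,0.1,0,0,0,255],[0,0,0.18,0,0,0,255],[0,0,0.18,0,0,0,255]]]'
python3 -c "
from h import *
st()"
```

```text
time: 30.48
tool_pos: [0.5515, -0.2129, 0.0282]
tcp_rot: [[0.457, 0.002, 0.889], [-0.889, -0.002, 0.457], [0.002, -1.0, 0.001]]
wrist_force: [-2.0, -2.4, 7.9]
width: 0.577
time: 30.85
tool_pos: [0.5528, -0.2131, 0.139]
tcp_rot: [[0.457, 0.007, 0.889], [-0.889, -0.004, 0.457], [0.006, -1.0, 0.005]]
wrist_force: [0.6, 0.0, -3.9]
width: 0.572
t 30.85 p [ 0.5528 -0.2131  0.139 ] xyaw -62.8 down [ 0.007 -0.004 -1.   ] F [ 0.6  0.  -3.9] w 0.572 q [-0.47  0.58  1.56 -0.    1.    0.63]
```

```bash
python3 -m inch '[[[-0.07,-0.09,0,0,0,-0.3,255],[-0.14,-0.18,0,0,0,-0.6,255],[-0.206,-0.272,0,0,0,-0.667,255],[-0.206,-0.272,0,0,0,-0.667,255],[-0.206,-0.272,0,0,0,-0.667,255],[-0.206,-0.272,0,0,0,-0.667,255]]]'
python3 - <<'E'
from h import *
s=st(); w=shot("wrist","w19",1.2)
E
```

```text
time: 31.6
tool_pos: [0.4277, -0.3742, 0.1341]
tcp_rot: [[0.142, -0.0, 0.99], [-0.99, 0.001, 0.142], [-0.001, -1.0, -0.0]]
wrist_force: [0.0, 0.7, -3.3]
width: 0.573
t 31.6 p [ 0.4277 -0.3742  0.1341] xyaw -81.86 down [-0.     0.001 -1.   ] F [ 0.   0.7 -3.3] w 0.573 q [-0.82  0.56  1.62  0.    0.97  0.6 ]
```

View pics/w19.png

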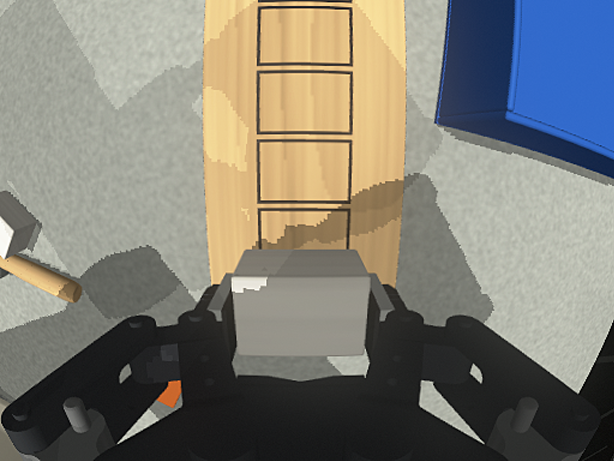

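```bash
python3 -m inch '[[[0,-0.003,-0.08,0,0,0,255],[0,-0.003,-0.115,0,0,0,255],[0,-0.003,-0.125,0,0,0,255],[0,-0.003,-0.125,0,0,0,255],[0,-0.003,-0.125,0,0,0,255],[0,-0.003,-0.125,0,0,0,50],[0,-0.003,-0.125,0,0,0,50],[0,-0.003,-0.125,0,0,0,50],[0,-0.003,-0.08,0,0,0,50],[0,-0.003,0,0,0,0,30]]]'
python3 -c "
from h import *
st()"
```

```text
time: 32.9
tool_pos: [0.4266, -0.3764, 0.134]
tcp_rot: [[0.141, -0.002, 0.99], [-0.99, 0.002, 0.141], [-0.003, -1.0, -0.002]]
wrist_force: [0.3, 0.3, 1.0]
width: 0.879
t 32.9 p [ 0.4266 -0.3764  0.134 ] xyaw -81.91 down [-0.002  0.002 -1.   ] F [0.3 0.3 1. ] w 0.879 q [-0.83  0.56  1.61 -0.    0.97  0.6 ]
```

```bash
python3 -m inch '[[[0.05,0.05,0.02,0,0,0.2,30],[0.13,0.12,0.02,0,0,0.4,30],[0.22,0.18,0.02,0,0,0.6,30],[0.3,0.25,0,0,0,0.99,30],[0.361,0.265,-0.057,0,0,0.99,30],[0.361,0.265,-0.057,0,0,0.99,30],[0.361,0.265,-0.057,0,0,0.99,30],[0.361,0.265,-0.057,0,0,0.99,30]]]'
python3 - <<'E'
from h import *
s=st(); w=shot("wrist","w20",1.2)
for x in find(w): print(*x)
E
```

```text
time: 33.9
tool_pos: [0.6434, -0.2189, 0.1011]
tcp_rot: [[0.593, 0.001, 0.805], [-0.805, -0.0, 0.593], [0.001, -1.0, 0.0]]
wrist_force: [-0.1, -0.1, -0.3]
width: 0.879
t 33.9 p [ 0.6434 -0.2189  0.1011] xyaw -53.61 down [ 0.001 -0.    -1.   ] F [-0.1 -0.1 -0.3] w 0.879 q [-0.42  0.73  1.35 -0.    1.07  0.52]
white [135. 120.] [ 649.2 -118.8] -79.3 48.9 32.9
```

View pics/w20.png

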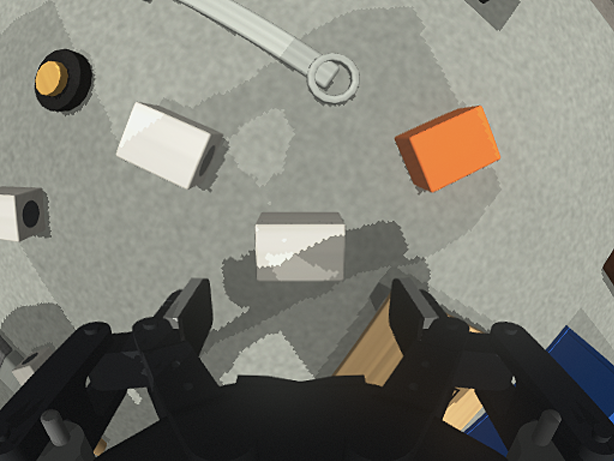

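```bash
python3 -m inch '[[[0.002,0.004,0,0,0,0,55],[0.002,0.004,-0.08,0,0,0,55],[0.002,0.004,-0.124,0,0,0,55],[0.002,0.004,-0.124,0,0,0,55],[0.002,0.004,-0.124,0,0,0,255],[0.002,0.004,-0.124,0,0,0,255],[0.002,0.004,-0.124,0,0,0,255],[0.002,0.004,-0.124,0,0,0,255],[0.002,0.004,-0.124,0,0,0,255]]]'
python3 -c "
from h import *
st()"
python3 -m inch '[[[0,0,0.1,0,0,0,255],[0,0,0.18,0,0,0,255],[0,0,0.18,0,0,0,255]]]'
```

```text
time: 35.08
tool_pos: [0.6458, -0.216, 0.0274]
tcp_rot: [[0.594, 0.002, 0.804], [-0.804, -0.001, 0.594], [0.002, -1.0, 0.001]]
wrist_force: [-0.6, 0.8, 9.4]
width: 0.574
t 35.08 p [ 0.6458 -0.216   0.0274] xyaw -53.55 down [ 0.002 -0.001 -1.   ] F [-0.6  0.8  9.4] w 0.574 q [-0.41  0.82  1.38 -0.    0.94  0.52]
time: 35.45
tool_pos: [0.6471, -0.2165, 0.1386]
tcp_rot: [[0.594, 0.007, 0.804], [-0.804, -0.003, 0.594], [0.007, -1.0, 0.004]]
wrist_force: [-0.6, 0.1, -3.6]
width: 0.571
```

```bash
python3 -m inch '[[[-0.08,-0.06,0,0,0,-0.3,255],[-0.16,-0.14,0,0,0,-0.6,255],[-0.24,-0.2,0,0,0,-0.986,255],[-0.288,-0.256,0,0,0,-0.986,255],[-0.288,-0.256,0,0,0,-0.986,255],[-0.288,-0.256,0,0,0,-0.986,255],[-0.288,-0.256,0,0,0,-0.986,255]]]'
python3 -c "
from h import *
st()"
```

```text
time: 36.33
tool_pos: [0.4728, -0.3684, 0.1335]
tcp_rot: [[0.144, -0.0, 0.99], [-0.99, 0.0, 0.144], [-0.0, -1.0, -0.0]]
wrist_force: [-0.3, 0.5, -2.7]
width: 0.573
t 36.33 p [ 0.4728 -0.3684  0.1335] xyaw -81.72 down [-0.  0. -1.] F [-0.3  0.5 -2.7] w 0.573 q [-0.76  0.59  1.54  0.    1.01  0.66]
```

```bash
python3 -m inch '[[[0,-0.003,-0.08,0,0,0,255],[0,-0.003,-0.115,0,0,0,255],[0,-0.003,-0.125,0,0,0,255],[0,-0.003,-0.125,0,0,0,255],[0,-0.003,-0.125,0,0,0,255],[0,-0.003,-0.125,0,0,0,50],[0,-0.003,-0.125,0,0,0,50],[0,-0.003,-0.125,0,0,0,50],[0,-0.003,-0.08,0,0,0,50],[0,-0.003,0.05,0,0,0,30]]]'
python3 - <<'E'
from h import *
s=st(); w=shot("wrist","w21",1.2)
for x in find(w): print(*x)
for x in find(w,ztop=.064,kinds=("white",)): print(*x)
E
```

```text
time: 37.58
tool_pos: [0.4711, -0.3701, 0.1472]
tcp_rot: [[0.143, -0.004, 0.99], [-0.99, 0.003, 0.143], [-0.004, -1.0, -0.003]]
wrist_force: [0.9, -0.4, 0.1]
width: 0.883
t 37.58 p [ 0.4711 -0.3701  0.1472] xyaw -81.8 down [-0.004  0.003 -1.   ] F [ 0.9 -0.4  0.1] w 0.883 q [-0.77  0.58  1.52  0.    1.05  0.66]
white [  8. 232.] [ 371.7 -104.8] -13.3 70.5 39.2
white [  8. 232.] [ 395.4 -140.8] -13.3 61.4 34.1
```

View pics/w21.png

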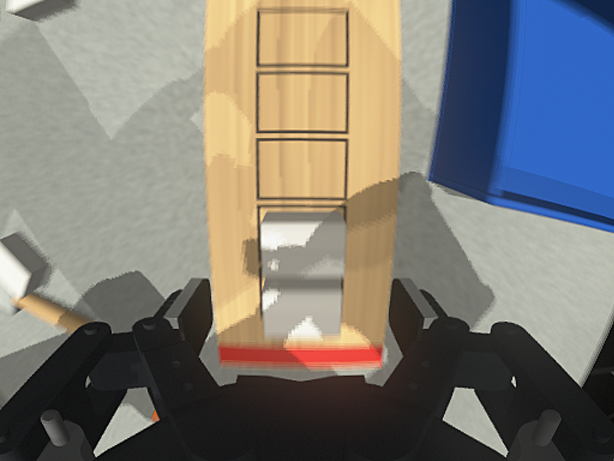

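```bash
python3 -m inch '[[[0.05,0.07,0,0,0,0.097,50],[0.1,0.15,0,0,0,0.097,50],[0.15,0.23,0,0,0,0.097,50],[0.2,0.31,0,0,0,0.097,50],[0.25,0.38,0,0,0,0.097,50],[0.293,0.419,-0.05,0,0,0.097,50],[0.293,0.419,-0.097,0,0,0.097,50],[0.293,0.419,-0.097,0,0,0.097,50],[0.293,0.419,-0.097,0,0,0.097,50]]]'
python3 - <<'E'
from h import *
s=st(); w=shot("wrist","w22",1.2)
for x in find(w): print(*x)
E
```

```text
time: 38.75
tool_pos: [0.6483, -0.1201, 0.0911]
tcp_rot: [[0.19, 0.001, 0.982], [-0.982, -0.0, 0.19], [0.0, -1.0, 0.001]]
wrist_force: [0.3, 0.5, 0.2]
width: 0.803
t 38.75 p [ 0.6483 -0.1201  0.0911] xyaw -79.04 down [ 0.001 -0.    -1.   ] F [0.3 0.5 0.2] w 0.803 q [-0.27  0.72  1.41 -0.    1.02  1.11]
```

View pics/w22.png

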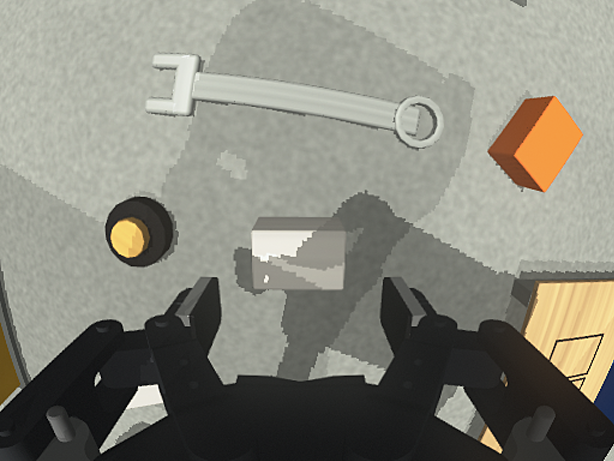

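```bash
python3 -m inch '[[[0,0.002,-0.06,0,0,0,50],[0,0.002,-0.106,0,0,0,50],[0,0.002,-0.106,0,0,0,50],[0,0.002,-0.106,0,0,0,255],[0,0.002,-0.106,0,0,0,255],[0,0.002,-0.106,0,0,0,255],[0,0.002,-0.106,0,0,0,255],[0,0.002,-0.106,0,0,0,255]]]'
python3 -c "
from h import *
st()"
python3 -m inch '[[[0,0,0.1,0,0,0,255],[0,0,0.18,0,0,0,255],[0,0,0.18,0,0,0,255]]]'
```

```text
time: 39.8
tool_pos: [0.6491, -0.1189, 0.0285]
tcp_rot: [[0.191, 0.003, 0.982], [-0.982, -0.001, 0.191], [0.001, -1.0, 0.003]]
wrist_force: [-1.2, -1.7, 9.0]
width: 0.574
t 39.8 p [ 0.6491 -0.1189  0.0285] xyaw -79.02 down [ 0.003 -0.001 -1.   ] F [-1.2 -1.7  9. ] w 0.574 q [-0.27  0.8   1.44 -0.    0.9   1.11]
time: 40.17
tool_pos: [0.6503, -0.1191, 0.1395]
tcp_rot: [[0.191, 0.008, 0.982], [-0.982, -0.002, 0.191], [0.004, -1.0, 0.007]]
wrist_force: [-0.4, 0.2, -3.6]
width: 0.574
```

```bash
python3 -m inch '[[[-0.05,-0.08,0,0,0,-0.097,255],[-0.09,-0.16,0,0,0,-0.097,255],[-0.13,-0.24,0,0,0,-0.097,255],[-0.17,-0.32,0,0,0,-0.097,255],[-0.223,-0.38,0,0,0,-0.097,255],[-0.223,-0.408,0,0,0,-0.097,255],[-0.223,-0.408,0,0,0,-0.097,255],[-0.223,-0.408,0,0,0,-0.097,255]]]'
python3 - <<'E'
from h import *
s=st(); w=shot("wrist","w23",1.2)
E
```

```text
time: 41.18
tool_pos: [0.5146, -0.3623, 0.1342]
tcp_rot: [[0.144, -0.0, 0.99], [-0.99, 0.001, 0.144], [-0.001, -1.0, -0.0]]
wrist_force: [-0.2, 0.5, -4.0]
width: 0.573
t 41.17 p [ 0.5146 -0.3623  0.1342] xyaw -81.75 down [-0.     0.001 -1.   ] F [-0.2  0.5 -4. ] w 0.573 q [-0.71  0.63  1.46  0.    1.06  0.72]
```

View pics/w23.png

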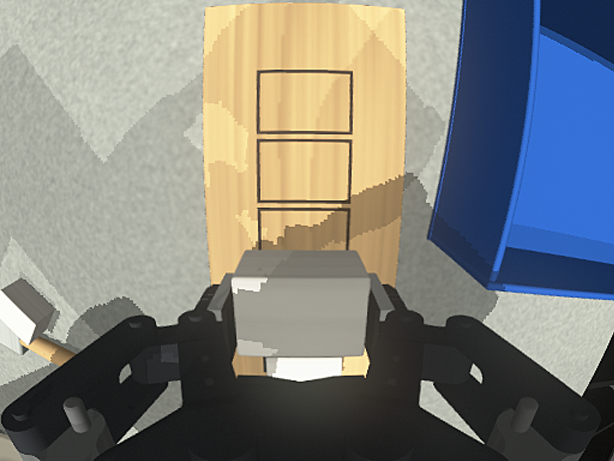

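```bash
python3 -m inch '[[[0.001,-0.002,-0.08,0,0,0,255],[0.001,-0.002,-0.115,0,0,0,255],[0.001,-0.002,-0.124,0,0,0,255],[0.001,-0.002,-0.124,0,0,0,255],[0.001,-0.002,-0.124,0,0,0,255],[0.001,-0.002,-0.124,0,0,0,50],[0.001,-0.002,-0.124,0,0,0,50],[0.001,-0.002,-0.124,0,0,0,50],[0.001,-0.002,-0.08,0,0,0,50],[0.001,-0.002,0.05,0,0,0,30]]]'
python3 -c "
from h import *
st()"
```

```text
time: 42.48
tool_pos: [0.5136, -0.3635, 0.1477]
tcp_rot: [[0.143, -0.004, 0.99], [-0.99, 0.003, 0.143], [-0.004, -1.0, -0.003]]
wrist_force: [1.5, -0.8, 0.4]
width: 0.884
t 42.48 p [ 0.5136 -0.3635  0.1477] xyaw -81.8 down [-0.004  0.003 -1.   ] F [ 1.5 -0.8  0.4] w 0.884 q [-0.71  0.61  1.44 -0.    1.09  0.72]
```

```bash
python3 -m inch '[[[0,0.08,0,0,0,0.2,50],[0.01,0.16,0,0,0,0.4,50],[0.01,0.24,0,0,0,0.6,50],[0.02,0.32,0,0,0,0.824,50],[0.028,0.4,0,0,0,0.824,50],[0.028,0.48,-0.04,0,0,0.824,50],[0.028,0.563,-0.1,0,0,0.824,50],[0.028,0.563,-0.1,0,0,0.824,50],[0.028,0.563,-0.1,0,0,0.824,50],[0.028,0.563,-0.1,0,0,0.824,50]]]'
python3 - <<'E'
from h import *
s=st(); w=shot("wrist","w24",1.2)
for x in find(w): print(*x)
E
```

```text
time: 43.72
tool_pos: [0.5322, -0.0276, 0.0896]
tcp_rot: [[0.526, 0.001, 0.85], [-0.85, -0.0, 0.526], [0.001, -1.0, 0.001]]
wrist_force: [0.1, -0.9, 0.2]
width: 0.805
t 43.73 p [ 0.5322 -0.0276  0.0896] xyaw -58.25 down [ 0.001 -0.    -1.   ] F [ 0.1 -0.9  0.2] w 0.805 q [-0.16  0.59  1.74 -0.    0.81  0.85]
red [18. 16.] [569.6 206.3] -75.7 51.5 29.3
```

View pics/w24.png

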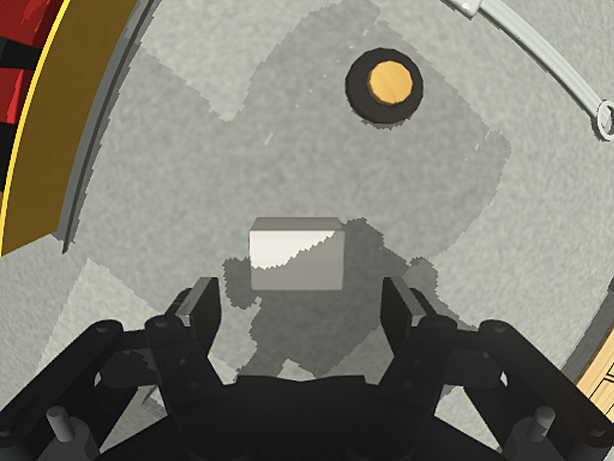

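```bash
python3 -m inch '[[[0,0.003,-0.06,0,0,0,50],[0,0.003,-0.103,0,0,0,50],[0,0.003,-0.103,0,0,0,50],[0,0.003,-0.103,0,0,0,255],[0,0.003,-0.103,0,0,0,255],[0,0.003,-0.103,0,0,0,255],[0,0.003,-0.103,0,0,0,255],[0,0.003,-0.103,0,0,0,255]]]'
python3 -c "
from h import *
st()"
python3 -m inch '[[[0,0,0.1,0,0,0,255],[0,0,0.18,0,0,0,255],[0,0,0.18,0,0,0,255]]]'
```

```text
time: 44.78
tool_pos: [0.5323, -0.0252, 0.0285]
tcp_rot: [[0.527, 0.002, 0.85], [-0.85, -0.001, 0.527], [0.001, -1.0, 0.001]]
wrist_force: [-1.7, -3.6, 9.8]
width: 0.575
t 44.77 p [ 0.5323 -0.0252  0.0285] xyaw -58.19 down [ 0.002 -0.001 -1.   ] F [-1.7 -3.6  9.8] w 0.575 q [-0.16  0.69  1.77 -0.    0.67  0.86]
time: 45.15
tool_pos: [0.5337, -0.0252, 0.139]
tcp_rot: [[0.527, 0.007, 0.85], [-0.85, -0.001, 0.527], [0.005, -1.0, 0.005]]
wrist_force: [0.7, -0.6, -3.4]
width: 0.574
```

```bash
python3 -m inch '[[[0,-0.08,0,0,0,-0.2,255],[0.01,-0.16,0,0,0,-0.4,255],[0.02,-0.24,0,0,0,-0.6,255],[0.03,-0.32,0,0,0,-0.824,255],[0.044,-0.4,0,0,0,-0.824,255],[0.044,-0.48,0,0,0,-0.824,255],[0.044,-0.555,0,0,0,-0.824,255],[0.044,-0.555,0,0,0,-0.824,255],[0.044,-0.555,0,0,0,-0.824,255]]]'
python3 -c "
from h import *
st()"
```

```text
time: 46.28
tool_pos: [0.5574, -0.3572, 0.1341]
tcp_rot: [[0.142, -0.001, 0.99], [-0.99, 0.001, 0.142], [-0.001, -1.0, -0.001]]
wrist_force: [0.8, 0.8, -3.0]
width: 0.572
t 46.27 p [ 0.5574 -0.3572  0.1341] xyaw -81.81 down [-0.001  0.001 -1.   ] F [ 0.8  0.8 -3. ] w 0.572 q [-0.66  0.67  1.37  0.    1.11  0.77]
```

```bash
python3 -m inch '[[[0.002,0,-0.08,0,0,0,255],[0.002,0,-0.115,0,0,0,255],[0.002,0,-0.124,0,0,0,255],[0.002,0,-0.124,0,0,0,255],[0.002,0,-0.124,0,0,0,255],[0.002,0,-0.124,0,0,0,50],[0.002,0,-0.124,0,0,0,50],[0.002,0,-0.124,0,0,0,50],[0.002,0,-0.08,0,0,0,50],[0.002,0,0.05,0,0,0,30]]]'
python3 -c "
from h import *
st()"
```

```text
time: 47.52
tool_pos: [0.5579, -0.3569, 0.1482]
tcp_rot: [[0.143, -0.004, 0.99], [-0.99, 0.003, 0.143], [-0.004, -1.0, -0.004]]
wrist_force: [0.6, -0.7, 0.4]
width: 0.884
t 47.52 p [ 0.5579 -0.3569  0.1482] xyaw -81.79 down [-0.004  0.003 -1.   ] F [ 0.6 -0.7  0.4] w 0.884 q [-0.66  0.65  1.35 -0.    1.14  0.77]
```

```bash
python3 -m inch '[[[-0.05,0.07,0,0,0,-0.3,30],[-0.1,0.14,0,0,0,-0.6,30],[-0.15,0.21,0,0,0,-1,30],[-0.2,0.28,0,0,0,-1,30],[-0.267,0.35,0,0,0,-1,30],[-0.267,0.414,0,0,0,-1,30],[-0.267,0.414,0,0,0,-1,30],[-0.267,0.414,0,0,0,-1,30]]]'
python3 -m inch '[[[0,0,0,0,0,-0.37,30],[0,0,0,0,0,-0.37,30],[0,0,0,0,0,-0.37,30]]]'
python3 - <<'E'
from h import *
s=st(); w=shot("wrist","w25",2,(120,60,376,290))
for x in find(w): print(*x)
E
```

```text
time: 48.52
tool_pos: [0.3996, -0.1099, 0.1499]
tcp_rot: [[-0.349, 0.001, 0.937], [-0.937, -0.001, -0.349], [0.0, -1.0, 0.001]]
wrist_force: [0.0, 0.4, 0.6]
width: 0.879
time: 48.9
tool_pos: [0.3992, -0.11, 0.1496]
tcp_rot: [[-0.513, 0.0, 0.859], [-0.859, -0.0, -0.513], [-0.0, -1.0, 0.0]]
wrist_force: [0.5, -0.4, -0.1]
width: 0.883
t 48.9 p [ 0.3992 -0.11    0.1496] xyaw -120.83 down [ 0. -0. -1.] F [ 0.5 -0.4 -0.1] w 0.883 q [-0.41  0.37  1.97 -0.    0.81  1.7 ]
white [489.  28.] [ 425.1 -411.8] -81.9 56.6 37.7
```

View pics/w25.png

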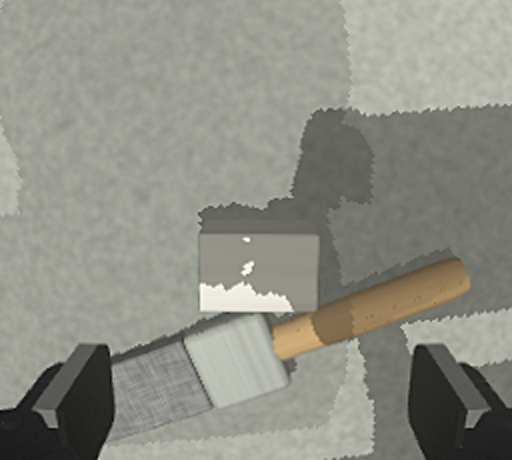

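```bash
python3 - <<'E'
from h import *
s=st(); w=shot("wrist")
uv=np.array([(199,235),(320,236),(318,311),(200,311)])/2.+[120,60]
W=plane(w,uv,"wrist",.034); c=W.mean(0); print(W.round(4).tolist(),c, np.degrees(np.arctan2(*(W[1]-W[0])[::-1])))
d=c-s["tool_pos"][:2]; print("along tool x",d@s["tcp_rot"][:2,0],"z",d@s["tcp_rot"][:2,2])
H=np.array([(275,345),(455,290),(445,255),(275,325),(350,295)])/2.+[120,60]; print(((plane(w,H,"wrist",.015)-c)@s["tcp_rot"][:2][:,[0,2]]).round(4))
E
```

```text
t 48.95 p [ 0.3992 -0.1098  0.1496] xyaw -120.86 down [ 0. -0. -1.] F [ 0.1 -0.1  0.6] w 0.883 q [-0.41  0.37  1.97 -0.    0.81  1.7 ]
[[0.4241, -0.0958], [0.3986, -0.1378], [0.3709, -0.1213], [0.3964, -0.0787]] [ 0.39750228 -0.10837158] -121.32768014879848
along tool x -0.0004139956811655694 z -0.002186035568066023
[[ 0.0072 -0.0395]
 [ 0.0909 -0.0133]
 [ 0.0845  0.0035]
 [ 0.0071 -0.0296]
 [ 0.041  -0.0153]]
```

```bash
python3 -m inch '[[[0.004,-0.003,0,0,0,0,72],[0.004,-0.003,-0.05,0,0,0,72],[0.004,-0.003,-0.12,0,0,0,72],[0.004,-0.003,-0.17,0,0,0,72],[0.004,-0.003,-0.198,0,0,0,72],[0.004,-0.003,-0.198,0,0,0,255],[0.004,-0.003,-0.198,0,0,0,255],[0.004,-0.003,-0.198,0,0,0,255],[0.004,-0.003,-0.198,0,0,0,255]]]'
python3 -c "
from h import *
st()"
python3 -m inch '[[[0,0,0.1,0,0,0,255],[0,0,0.18,0,0,0,255],[0,0,0.18,0,0,0,255]]]'
python3 - <<'E'
from h import *
s=st(); w=shot("wrist","w26",1.2)
E
```

```text
time: 50.12
tool_pos: [0.4017, -0.1113, 0.0313]
tcp_rot: [[-0.515, 0.001, 0.857], [-0.857, -0.0, -0.515], [-0.0, -1.0, 0.001]]
wrist_force: [-0.3, 0.0, -2.7]
width: 0.577
t 50.12 p [ 0.4017 -0.1113  0.0313] xyaw -121.03 down [ 0.001 -0.    -1.   ] F [-0.3  0.  -2.7] w 0.577 q [-0.41  0.62  2.06  0.    0.46  1.7 ]
time: 50.5
tool_pos: [0.4029, -0.1118, 0.1418]
tcp_rot: [[-0.515, 0.006, 0.857], [-0.857, -0.002, -0.515], [-0.001, -1.0, 0.006]]
wrist_force: [0.4, -0.5, -3.5]
width: 0.575
t 50.5 p [ 0.4029 -0.1118  0.1418] xyaw -121.03 down [ 0.006 -0.002 -1.   ] F [ 0.4 -0.5 -3.5] w 0.575 q [-0.41  0.38  1.97  0.    0.78  1.7 ]
```

View pics/w26.png

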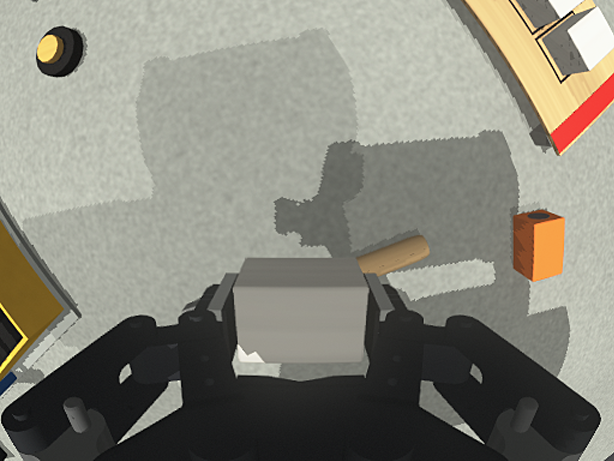

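```bash
python3 - <<'E'
from h import *
shot("scene","s3",4,(60,150,220,290)); shot("top","top6",4,(320,140,430,270))
E
```

```text
(no output)
```

View pics/s3.png

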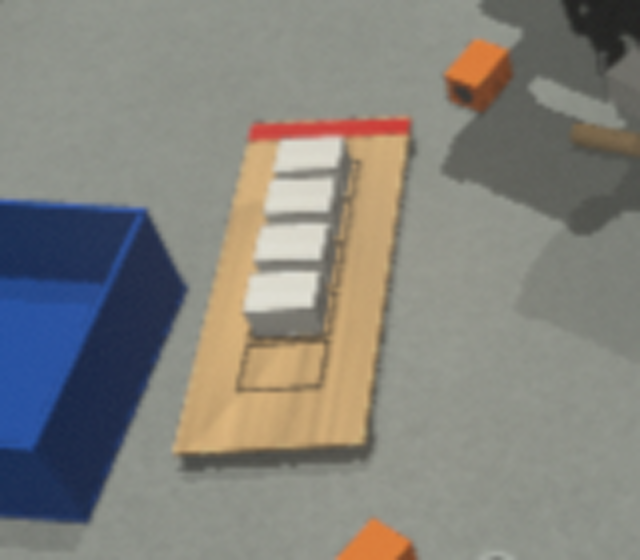

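View pics/top6.png

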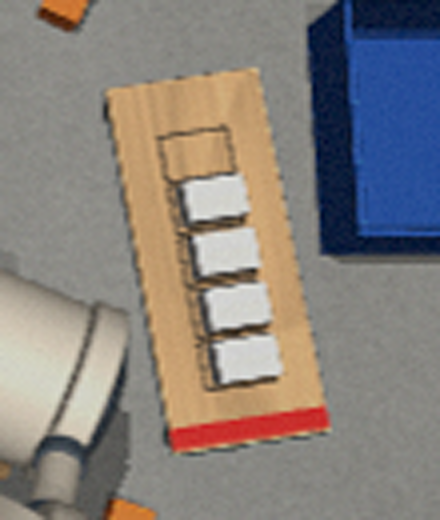

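```bash
python3 -m inch '[[[0.07,-0.07,0,0,0,0.3,255],[0.14,-0.15,0,0,0,0.6,255],[0.21,-0.22,0,0,0,0.9,255],[0.28,-0.3,0,0,0,1,255],[0.342,-0.37,0,0,0,1,255],[0.342,-0.399,0,0,0,1,255],[0.342,-0.399,0,0,0,1,255]]]'
python3 -m inch '[[[0,0,0,0,0,0.368,255],[0,0,0,0,0,0.368,255],[0,0,0,0,0,0.368,255],[0,0,0,0,0,0.368,255]]]'
python3 - <<'E'
from h import *
s=st(); w=shot("wrist","w27",1.2)
E
```

```text
time: 51.52
tool_pos: [0.6055, -0.3511, 0.1364]
tcp_rot: [[-0.043, -0.003, 0.999], [-0.999, 0.002, -0.043], [-0.002, -1.0, -0.003]]
wrist_force: [-0.2, -0.5, -2.9]
width: 0.574
time: 52.02
tool_pos: [0.6065, -0.3502, 0.1388]
tcp_rot: [[0.14, -0.0, 0.99], [-0.99, 0.0, 0.14], [-0.0, -1.0, -0.0]]
wrist_force: [0.5, 0.2, -2.9]
width: 0.568
t 52.02 p [ 0.6065 -0.3502  0.1388] xyaw -81.97 down [-0.  0. -1.] F [ 0.5  0.2 -2.9] w 0.568 q [-0.61  0.71  1.26  0.    1.17  0.82]
```

View pics/w27.png

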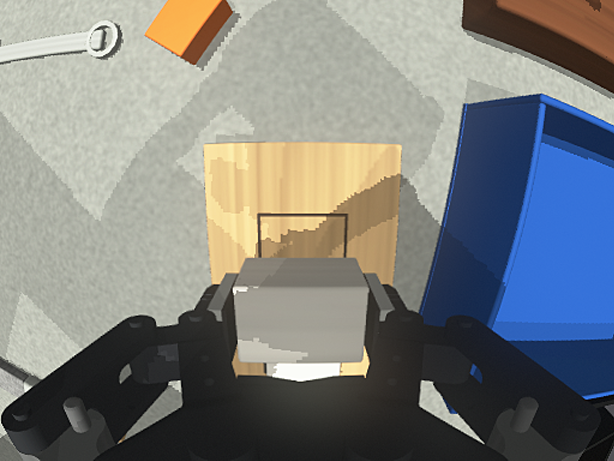

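```bash
python3 -m inch '[[[-0.001,-0.001,-0.08,0,0,0,255],[-0.001,-0.001,-0.115,0,0,0,255],[-0.001,-0.001,-0.127,0,0,0,255],[-0.001,-0.001,-0.127,0,0,0,255],[-0.001,-0.001,-0.127,0,0,0,255],[-0.001,-0.001,-0.127,0,0,0,50],[-0.001,-0.001,-0.127,0,0,0,50],[-0.001,-0.001,-0.127,0,0,0,50],[-0.001,-0.001,-0.08,0,0,0,50],[-0.001,-0.001,0.05,0,0,0,30]]]'
python3 -m inch '[[[-0.1,0.1,0.3,0,0,0,0],[-0.2,0.2,0.32,0,0,0,0],[-0.34,0.23,0.32,0,0,0,0],[-0.34,0.23,0.32,0,0,0,0],[-0.34,0.23,0.32,0,0,0,0],[-0.34,0.23,0.32,0,0,0,0]]]'
python3 - <<'E'
from h import *
s=st(); w=shot("wrist","w28",1.5); t=shot("top","top7",1.5); 
S=np.array([[427.9,-376.4]])+np.arange(5)[:,None]*np.array([43.5,6.3])
for n,f,am in(("wrist",w,300),("top",t,40)):
    for x in find(f,n,ztop=.064,kinds=("white",),amin=am):
        d=np.linalg.norm(S-x[2],axis=1)
        if d.min()<30: print(n,*x,"space",d.argmin(),(x[2]-S[d.argmin()]).round(1))
E
```

```text
time: 53.32
tool_pos: [0.6047, -0.3504, 0.1518]
tcp_rot: [[0.142, -0.004, 0.99], [-0.99, 0.003, 0.142], [-0.004, -1.0, -0.004]]
wrist_force: [1.3, -0.6, 1.1]
width: 0.883
time: 54.08
tool_pos: [0.4002, -0.212, 0.3475]
tcp_rot: [[0.142, 0.002, 0.99], [-0.99, -0.002, 0.142], [0.002, -1.0, 0.002]]
wrist_force: [0.7, -0.9, 0.1]
width: 1.002
t 54.08 p [ 0.4002 -0.212   0.3475] xyaw -81.85 down [ 0.002 -0.002 -1.   ] F [ 0.7 -0.9  0.1] w 1.002 q [-0.62  0.15  1.6  -0.    1.39  0.81]
wrist white [367.  41.] [ 601.7 -351.1] -82.2 48.6 32.5 space 4 [-0.2  0.1]
wrist white [368.  69.] [ 559.  -356.7] -82.0 48.6 33.0 space 3 [0.6 0.8]
wrist white [368. 100.] [ 514.8 -363.3] -82.1 49.0 33.0 space 2 [-0.1  0.5]
wrist white [367. 131.] [ 470.4 -370.4] -79.5 47.6 33.0 space 1 [-1.  -0.3]
wrist white [365. 161.] [ 428.  -375.6] -80.8 48.4 32.3 space 0 [0.1 0.8]
```

View pics/w28.png

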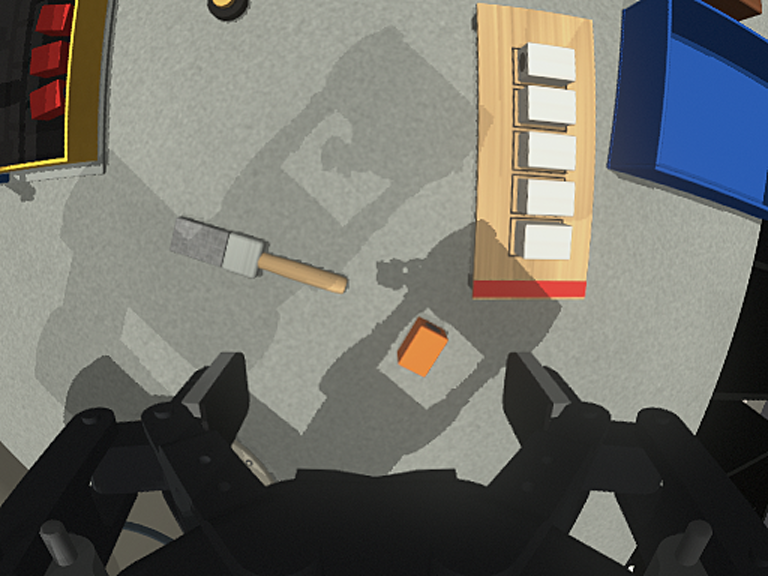

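```bash
python3 - <<'E'
from h import *
import cv2
t=shot("top"); a=cv2.imread("pics/top0.png").astype(int); b=t["img"][:,:,::-1].astype(int)
d=np.abs(a-b).max(2)[110:250,90:200]; print("diff px vs start over bucket/arm/disc:", (d>50).sum(), "mean",d.mean().round(2))
m=masks(t["img"])["red"]; n,l,s,c=cv2.connectedComponentsWithStats(m)
print([(c[i].round(0).tolist(),int(s[i,4])) for i in range(1,n) if s[i,4]>20])
st()
E
```

```text
diff px vs start over bucket/arm/disc: 9 mean 4.35
[([199.0, 92.0], 51), ([456.0, 102.0], 21), ([204.0, 173.0], 117), ([131.0, 176.0], 259), ([205.0, 187.0], 102), ([208.0, 202.0], 121), ([369.0, 249.0], 73)]
t 54.23 p [ 0.4024 -0.2135  0.3455] xyaw -81.86 down [ 0.001 -0.001 -1.   ] F [ 0.   0.3 -0.1] w 1.004 q [-0.62  0.16  1.6   0.    1.38  0.81]
```

Bucket, arm and disc look the same as at the start (upright). The three reds are in the bin, the row is within about 1 mm, and the robot is clear of everything. Handing in.

```bash
python3 -c "
from station import order
print(order.sign_off())"
```

```text
the job is handed in; nothing more can be done
None
```

The job is handed in after about 54 s of robot time, and by my last camera checks everything is where it should be.

- **Scrap:** I set the three red blocks in the bucket one after another. The third tripped it, and all three went into the bin. I then pushed the bucket back by the black bar and it fell upright.
- **Good blocks:** There were five plain blocks, and they fill spaces 0 to 4. One of them was knocked against the brush mid-run; I picked it up by its ends without visibly moving the brush.

**Last checks:**
- **Row:** The wrist camera put every plain block within about 1.2 mm of its space centre and 3° or less of square. The top camera's numeric check of the row returned no readings, so it did not confirm this independently.
- **Bucket:** Compared with the first top image, the bucket, arm and disc look unchanged, so I take it as upright. I judged this from the image, not from a joint reading.
- **Red blocks and bystanders:** All three red blocks show inside the bin. The brush looked undisturbed. The puck and wrench looked undisturbed too, but I did not measure how far any of them moved.
- **Pictures:** I reached the 40-picture viewing limit, so the last top-view checks were done numerically only.

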